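# Stir the scent beads and snap the cover on the freshener pot

### The arm

A 6-joint arm with a two-finger parallel gripper is mounted at the origin on the work surface. World frame = base frame: x ahead of the robot, y to its left, z up, the work surface at z = 0. Lengths are in m, angles in rad, forces in N, time in s.
With the tool pointing down it reaches from about 0.3 to 0.75 m from the base axis. Payload 8.5 kg.
Tool frame: the origin (TCP) lies between the finger pads, 19 mm behind the fingertips; this is the grasp point; z points along the fingers, x is the direction in which the jaws open and shut, and the axes are right-handed (so a half turn about z gives the same grasp; the last joint's range is limited). The gripper opens to 85 mm and grips with 20 to 120 N. Pads are 22 mm wide; open, the fingers measure 114 mm over their backs; the gripper's body (76 mm by 85 mm) begins 54 mm behind the grasp point. The pads swing forward as they close: fully open they stand 13 mm farther back than shut.
Start: joints at [1.086, 0.381, 1.297, -0, 1.464, -0.215], TCP at [0.147, 0.53, 0.25] pointing down, gripper open.
Joint ranges: [-3.11, 3.11], [-0.89, 2.33], [0.22, 2.48], [-1.42, 4.56], [0.17, 2.85], [-2.88, 2.88]. Speed limits (rad/s): [2.39, 2.39, 3.14, 3.14, 3.14, 3.14].

### API

Orientations are given as a rotation vector (axis times angle).
In Python, from workcell import manip gives the robot as it stands. The module is installed in compiled form; this text tells all that it offers.
- The arm moves only by the tool drive_tool, never from a script. Its argument "motion" is a list of rows, each an object with "offset": the shift along the world's x, y, z in m, a list of three; "rot": the turn, a rotation vector about the world's x, y, z in degrees, a list of three; "jaw": the finger opening in m, from 0 to 0.0854. A call has 1 to 20 rows; each row is the pose to reach, as a shift and turn from the pose commanded when the call began; what a row does not reach only later rows make up. A row lasts 1/12 s, in which the tool goes at most 41.7 mm and 7.16 degrees, less where a joint would pass 70% of its speed; a pose out of reach is approached as far as the arm can. A call with a gripper value outside its range is refused whole. The fingers move at their own pace and stop on an object; the grip force is fixed at half the most. Time passes only in rows, so rows that repeat a pose let the fingers close. It gives the time, the measured TCP pose, the force and the opening at its end, in the units of the state.
- manip.observe(): the state, without advancing time (a new reading comes with each control period).
- manip.capture(name): name is "scene" or "side" or "wrist"; returns a dict with "image" (384x512x3 uint8, red, green, blue), "fx", "fy", "cx", "cy" (pixels), "pose" (4x4, takes a point from camera to world coordinates). Camera axes: x right, y down, z forward; pixel columns grow to the right and rows downward; lengths in m; the calibration is good to about 2 mm. A picture is of the moment at which its call begins. There is no depth.
- manip.hand_in(): hands the job in, once; it reports no verdict.
Trained networks look in a picture, given as the dict that the camera call returned (one of the last four; its "shot" number tells which), for a name from the list of things; names that differ only in an ending like _2 or _b are one class to them, and where a whole thing is asked for, a point or a joint stands for the part that bears it (a point fixed in the world has none). Each returns a list of dicts, best first, with "score" (0 to 1); they miss things now and then, are a little off and sometimes report something else, mostly with a low value. They report only what shows in the picture. A call takes as long as a camera call. They do not tell look-alikes from the thing itself.
- manip.recognise(picture, target): "position" ([x, y, z] in m, in world coordinates, good to about 4 mm: the middle of the surface that is visible of it).
- manip.trace(picture, target): "region" (384x512 bool, what is visible of it).
The state is a dict: "t": time; "qpos": joint angles; "joint_vel": joint speeds; "joint_efforts": joint torques, N m; "position": TCP position; "tool_rot": TCP orientation; "ft_force": force on the tool from outside, world axes, zero at the start; "moment": the same for the moment, N m; "opening": finger opening in m.
Only numpy, scipy, OpenCV 4.12 (cv2) and the standard library are available. Lean on these libraries where they do the work, as an engineer would, in place of code of your own. Each camera call takes 0.05 s, during which the arm holds its last target. There are 200 camera calls.

### The job

Take the wooden rod from its stand and stir the white beads in the grey pot, a couple of full, wide rounds with the tip down among the beads, then put the rod back in the hole of its stand. Then take the vented cover that fits the pot (the larger of the two) by its knob, press it straight down onto the pot until it snaps in fully home, and keep pressing: finish with the gripper still on the knob, pushing the cover down firmly (about 15 N). Keep all the beads in the pot and leave the other things on the table where they are.

Things in the scene. Friction and masses are not known exactly. Their poses are not given: they have to be found in the camera images.
- pot: Round grey plastic air-freshener pot, fixed on a square plywood board 150 x 150 x 12 mm. Origin: underside centre of the board, on the table; z up, x square to a board edge. Pot 108 mm across outside, 90 mm inside (wall 9 mm); inner floor 20 mm and flat rim 66 mm above the table. Four spring catches stand round the rim (listed as catches). The mouth is open.
- pot_floor (a point): Centre of the pot's inner floor, 20 mm above the table.
- pot_seat (a point): Centre of the rim plane, 66 mm above the table, where the cover's underside rests when fully home.
- catches: Four grey spring catches stand round the pot on its board, fixed to it, one towards each board corner: rounded noses (5 mm radius, centre 82.5 mm, top 87.5 mm above the table) jut in to 49 mm from the axis; their posts reach out to 71 mm. They give way outwards when the cover is pushed down between them. Origin and axes as the pot's.
- cover: The pot's cover: the LARGER of two grey vented discs with a knob; 108 mm across, 11 mm thick, lower edge bevelled (92 mm across at the underside), 0.07 to 0.13 kg; lies flat on the table, knob up. Origin: underside centre; z up through the knob. Round knob in the middle of the top, 30 mm across, from 11 to 45 mm above the underside. Any turn about z fits the pot.
- cover_knob (a point): On the cover's axis, 35 mm above its underside: a good height for the TCP. Pushed straight down, the cover meets the catches with its underside about 13 mm above the rim; the push rises to about 10 to 20 N, drops suddenly (the catches even draw the cover down) as the catches snap over its upper edge, and the cover lands on the rim, fully home.
- rod: Wooden stirring rod, 175 mm long, standing upright and loose in the wooden stand, 0.05 to 0.08 kg. Origin: the lower end (tip); z along the rod to the handle. Lower part 12 mm diameter up to 107 mm; then a round handle 22 mm in diameter from 107 to 175 mm.
- rod_tip (a point): Lower end of the rod, on its axis.
- rod_grip (a point): On the rod's axis, 150 mm above the tip, in the handle.
- stand: Fixed light wood block 75 x 75 x 60 mm with one round blind hole, 23 mm across and 50 mm deep, in the middle of its top. Origin: underside centre, z up.
- stand_hole0 (a point): Centre of the mouth of the stand's hole, 60 mm above the table; the hole's bottom is 10 mm above the table.
- bead0_center (a point): White ceramic scent bead, a ball 22 mm in diameter, 12 g, one of seven lying in a single layer on the pot's floor. This point: its centre.
- bead1_center (a point): White ceramic scent bead, a ball 22 mm in diameter, 12 g, one of seven lying in a single layer on the pot's floor. This point: its centre.
- bead2_center (a point): White ceramic scent bead, a ball 22 mm in diameter, 12 g, one of seven lying in a single layer on the pot's floor. This point: its centre.
- bead3_center (a point): White ceramic scent bead, a ball 22 mm in diameter, 12 g, one of seven lying in a single layer on the pot's floor. This point: its centre.
- bead4_center (a point): White ceramic scent bead, a ball 22 mm in diameter, 12 g, one of seven lying in a single layer on the pot's floor. This point: its centre.
- bead5_center (a point): White ceramic scent bead, a ball 22 mm in diameter, 12 g, one of seven lying in a single layer on the pot's floor. This point: its centre.
- bead6_center (a point): White ceramic scent bead, a ball 22 mm in diameter, 12 g, one of seven lying in a single layer on the pot's floor. This point: its centre.
- small_cover: Bystander: spare cover for another pot, same shape as the cover but only 68 mm across; too small, leave it.
- cleaner: Bystander: white bottle, 66 mm across, 190 mm tall.
- paper_roll: Bystander: paper roll standing on end, 110 mm across, 100 mm tall.
- brush: Bystander: wooden scrubbing brush 150 x 55 x 46 mm.
- eraser: Bystander: black whiteboard eraser 120 x 50 x 28 mm.
Not all that is in view belongs to the job. What is shaped like the cover but orange or yellow is not meant.

How it is judged:
By the outcome, as a careful person would: the job done as asked, in the order asked, and still so for the second after the job is handed in, while the arm keeps its last pose, push and grip.
It also fails if it takes over 72 s, if anything falls off the work surface, if the arm or the gripper's body presses on something with over 40 N, if the wrist force passes 120 N, or if a joint passes its speed limit or range.

## Working session

There is one attempt and no reset: what is moved stays moved. The work goes in short steps, Python scripts to look and compute and a tool call to move; the robot and the scene stay as the last step left them, time stands still between calls to the robot, and variables do not carry over. Pictures are saved under pics/ and viewed, about 8 in all and at most 12, crops included, and the job is handed in when it is done.

Besides the shell and the picture viewer there is one more tool, called after ">>>" as a command line: name --argument value ..., lists and objects as JSON in quotes. drive_tool: Moves the arm, as the interface text tells. Its arguments: {"type":"object","properties":{"motion":{"type":"array","items":{"type":"object","properties":{"offset":{"type":"array","items":{"type":"number"}},"rot":{"type":"array","items":{"type":"number"}},"jaw":{"type":"number"}}}}},"required":["motion"]}

```bash
mkdir -p pics; cat > h.py <<'E'
import numpy as np, cv2
from workcell import manip
def save(p,n): cv2.imwrite(f'pics/{n}.png',cv2.cvtColor(p['image'],cv2.COLOR_RGB2BGR))
def ray(p,u,v,z):
    T=np.array(p['pose']); d=T[:3,:3]@np.array([(u-p['cx'])/p['fx'],(v-p['cy'])/p['fy'],1]); o=T[:3,3]
    return o+d*(z-o[2])/d[2]
def proj(p,X):
    T=np.array(p['pose']); c=T[:3,:3].T@(np.array(X)-T[:3,3]); return [p['fx']*c[0]/c[2]+p['cx'],p['fy']*c[1]/c[2]+p['cy']]
E
python3 - <<'E'
from h import *
s=manip.observe(); print({k:np.round(v,3) for k,v in s.items()})
ims=[]
for c in ['scene','side']:
    p=manip.capture(c); ims.append(p['image']); print(c,np.round(p['pose'],3).tolist(),p['fx'])
    for t in ['pot','cover','cover_knob','rod','rod_grip','stand','stand_hole0','small_cover','pot_seat','catches']:
        print(t,[(np.round(r['position'],3).tolist(),round(r['score'],2)) for r in manip.recognise(p,t)[:3]])
    save(p,c)
E
```

```text
{'t': np.float64(0.0), 'qpos': array([ 1.086,  0.381,  1.298,  0.   ,  1.464, -0.215]), 'joint_vel': array([-0.002, -0.   , -0.   ,  0.   , -0.   , -0.   ]), 'joint_efforts': array([-2.0000e-03, -4.4846e+01, -2.3126e+01, -0.0000e+00,  5.0000e-03,
        0.0000e+00]), 'position': array([0.146, 0.53 , 0.249]), 'tool_rot': array([ 2.500e+00,  1.902e+00, -2.000e-03]), 'ft_force': array([-0.189,  0.305,  0.599]), 'moment': array([ 0.017, -0.01 ,  0.012]), 'opening': np.float64(0.086)}
scene [[0.395, 0.605, -0.691, 1.375], [0.918, -0.277, 0.283, -0.396], [-0.02, -0.746, -0.665, 0.908], [0.0, 0.0, 0.0, 1.0]] 484.1195180325196
pot [([0.527, 0.103, 0.019], 0.73), ([0.469, 0.271, 0.14], 0.54)]
cover [([0.635, -0.163, 0.011], 0.93), ([0.45, -0.429, 0.01], 0.73), ([0.513, 0.113, 0.064], 0.37)]
cover_knob [([0.305, -0.366, 0.01], 0.93), ([0.632, -0.161, 0.009], 0.84), ([0.448, -0.425, 0.009], 0.83)]
rod [([0.472, 0.272, 0.14], 0.59)]
rod_grip [([0.471, 0.273, 0.144], 0.77), ([0.527, 0.102, 0.02], 0.27), ([0.514, 0.114, 0.064], 0.22)]
stand [([0.489, 0.261, 0.05], 0.95)]
stand_hole0 [([0.487, 0.2
[... 328 characters left out ...]
] 365.3542573594621
pot [([0.487, 0.139, 0.019], 0.84), ([0.498, 0.122, 0.068], 0.45)]
cover [([0.616, -0.146, 0.011], 0.91), ([0.296, -0.352, 0.008], 0.88), ([0.435, -0.418, 0.011], 0.71)]
cover_knob [([0.299, -0.346, 0.01], 0.85), ([0.432, -0.415, 0.011], 0.69), ([0.622, -0.148, 0.012], 0.66)]
rod [([0.467, 0.282, 0.152], 0.81)]
rod_grip [([0.465, 0.284, 0.154], 0.8)]
stand [([0.458, 0.296, 0.058], 0.92), ([0.484, 0.136, 0.021], 0.63)]
stand_hole0 [([0.458, 0.298, 0.059], 0.77)]
small_cover [([0.501, 0.122, 0.037], 0.62), ([0.457, 0.295, 0.062], 0.6), ([0.43, -0.28, 0.012], 0.58)]
pot_seat [([0.487, 0.134, 0.02], 0.82)]
catches [([0.501, 0.128, 0.07], 0.85), ([0.623, -0.146, 0.012], 0.25)]
```

View pics/scene.png

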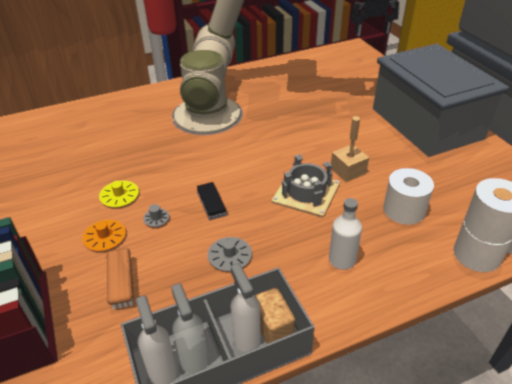

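View pics/side.png

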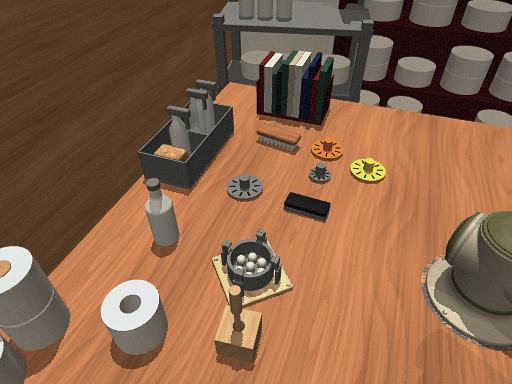

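The scene picture shows the pot at (305,183), the stand and rod at (350,150), the grey cover at (230,255), the small cover at (156,215), and the orange and yellow look-alikes at (105,235) and (119,194). The side picture agrees. Next I check the wrist camera geometry and the rod axis from two views.

```bash
cat >> h.py <<'E'
def line(p,t):
    m=manip.trace(p,t)
    if not m: return None
    r=m[0]['region'];v,u=np.nonzero(r); P=np.c_[u,v].astype(float); c=P.mean(0); d=np.linalg.svd(P-c,full_matrices=False)[2][0]
    if d[1]>0:d=-d
    T=np.array(p['pose']); b=lambda q:T[:3,:3]@np.array([(q[0]-p['cx'])/p['fx'],(q[1]-p['cy'])/p['fy'],1])
    n=np.cross(b(c),b(c+10*d)); n/=np.linalg.norm(n); return n,T[:3,3],len(u),m[0]['score'],(u.min(),u.max(),v.min(),v.max())
def axis(ls):
    N=np.array([l[0] for l in ls]); k=np.array([l[0]@l[1] for l in ls])
    f=lambda z:np.linalg.lstsq(N[:,:2],k-N[:,2]*z,rcond=None)[0]
    return f
E
python3 - <<'E'
from h import *
ls=[]
for c in ['scene','side']:
    p=manip.capture(c); l=line(p,'rod'); print(l); ls.append(l)
    for t in ['stand','pot','catches','cover']:
        for m in manip.trace(p,t)[:2]:
            v,u=np.nonzero(m['region']); print(t,m['score'],len(u),u.min(),u.max(),v.min(),v.max(),u.mean(),v.mean())
f=axis(ls); print([f(z) for z in (0.06,.12,.16,.185)])
p=manip.capture('wrist'); print(np.round(p['pose'],3).tolist(),p['fx'])
E
```

```text
(array([ 0.59900813,  0.80073357, -0.00387572]), array([ 1.37510441, -0.39587793,  0.90784914]), 270, 0.68, (np.int64(349), np.int64(359), np.int64(115), np.int64(156)))
stand 0.83 917 331 367 147 180 349.3031624863686 163.33042529989095
stand 0.18 2172 384 433 169 224 408.1072744014733 195.97145488029466
pot 0.61 1753 273 338 163 216 306.6776953793497 190.73588134626354
pot 0.55 263 349 359 116 157 353.6920152091255 133.77566539923956
catches 0.6 1394 106 132 249 307 118.90028694404592 278.11406025824965
catches 0.58 562 282 332 155 206 309.0978647686833 182.05160142348754
cover 0.86 1035 83 125 220 250 103.76908212560386 234.95942028985507
cover 0.81 1168 207 251 237 270 229.10188356164383 252.90582191780823
(array([-0.89044649, -0.4550868 , -0.00102471]), array([0.30669886, 0.59074881, 0.72875027]), 431, 0.76, (np.int64(229), np.int64(241), np.int64(285), np.int64(331)))
stand 0.74 748 256 300 123 151 278.1831550802139 136.61898395721926
stand 0.61 1852 215 261 308 362 238.8498920086393 335.2850971922246
pot 0.82 2618 212 292 239 306 251.56951871657753 272.1210847975554
catches 0.84 668 221 281 229 295 249.73353293413174 261.77694610778445
catches 0.35 63 237 245 255 263 240.79365079365078 258.984126984127
cover 0.88 527 311 343 138 159 327.06451612903226 148.7058823529412
cover 0.7 628 350 385 158 181 367.3216560509554 169.671974522293
[array([0.46638216, 0.27980998]), array([0.46603009, 0.28036377]), array([0.46579537, 0.28073296]), array([0.46564867, 0.28096371])]
[[0.267, 0.913, 0.309, 0.066], [0.964, -0.252, -0.086, 0.553], [-0.001, 0.321, -0.947, 0.373], [0.0, 0.0, 0.0, 1.0]] 284.56542660719526
```

>>> drive_tool --motion '[{"offset":[0.03,-0.03,0.01]},{"offset":[0.055,-0.055,0.025]},{"offset":[0.08,-0.08,0.04]},{"offset":[0.105,-0.11,0.05]},{"offset":[0.13,-0.135,0.06]},{"offset":[0.155,-0.16,0.07]},{"offset":[0.18,-0.185,0.08]},{"offset":[0.205,-0.21,0.09]},{"offset":[0.23,-0.24,0.1]},{"offset":[0.255,-0.265,0.11]},{"offset":[0.28,-0.29,0.11]},{"offset":[0.3,-0.315,0.11]},{"offset":[0.314,-0.33,0.11]},{"offset":[0.314,-0.33,0.11]},{"offset":[0.314,-0.33,0.11]},{"offset":[0.314,-0.33,0.11]}]'

```text
invalid input at $.motion[0]: expected keys offset, rot, jaw
```

```bash
python3 - <<'E'
from h import *
s=manip.observe(); print(s['t'],s['position'],s['tool_rot'],s['qpos'])
p=manip.capture('wrist'); print(np.round(p['pose'],3).tolist())
for t in ['rod_grip','stand','stand_hole0','pot','pot_floor','pot_seat','catches','bead0_center']:
    for r,m in zip(manip.recognise(p,t)[:8],manip.trace(p,t)[:8]):
        v,u=np.nonzero(m['region']);print(t,np.round(r['position'],3),round(r['score'],2),len(u),u.mean(),v.mean(),u.min(),u.max(),v.min(),v.max())
im=cv2.resize(cv2.cvtColor(p['image'],cv2.COLOR_RGB2BGR),None,fx=1.5,fy=1.5); cv2.imwrite('pics/w1.png',im)
np.save('w1.npy',p,allow_pickle=True)
E
```

```text
1.75 [0.14658374 0.53007786 0.25000784] [ 2.49998417e+00  1.90250418e+00 -2.22243972e-05] [ 1.08570681e+00  3.80600752e-01  1.29744191e+00 -1.74303362e-05
  1.46357366e+00 -2.15307584e-01]
[[0.267, 0.913, 0.309, 0.066], [0.964, -0.252, -0.086, 0.553], [-0.001, 0.321, -0.947, 0.373], [0.0, 0.0, 0.0, 1.0]]
pot [0.445 0.159 0.016] 0.77 433 98.87066974595842 377.2055427251732 82 120 367 383
pot_floor [0.446 0.161 0.009] 0.94 444 98.03153153153153 377.0337837837838 81 120 367 383
pot_seat [0.445 0.162 0.005] 0.71 433 98.19399538106235 377.23556581986145 81 120 367 383
```

View pics/w1.png

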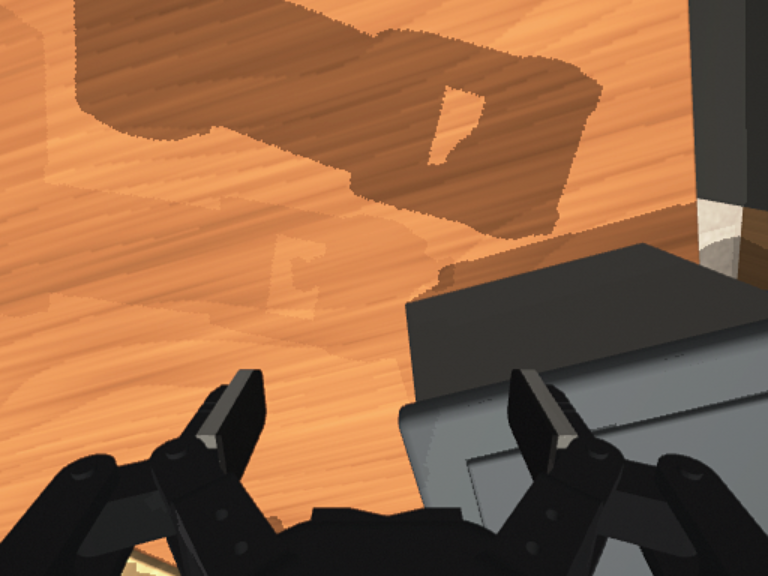

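The motion rows need all three keys, so nothing moved. The wrist view shows the fingers at the bottom, with a box edge at the right.

>>> drive_tool --motion '[{"offset":[0.02,-0.02,0.02],"rot":[0,0,0],"jaw":0.085},{"offset":[0.045,-0.045,0.04],"rot":[0,0,0],"jaw":0.085},{"offset":[0.07,-0.07,0.055],"rot":[0,0,0],"jaw":0.085},{"offset":[0.095,-0.1,0.07],"rot":[0,0,0],"jaw":0.085},{"offset":[0.12,-0.125,0.08],"rot":[0,0,0],"jaw":0.085},{"offset":[0.145,-0.15,0.09],"rot":[0,0,0],"jaw":0.085},{"offset":[0.17,-0.18,0.1],"rot":[0,0,0],"jaw":0.085},{"offset":[0.195,-0.205,0.11],"rot":[0,0,0],"jaw":0.085},{"offset":[0.22,-0.23,0.11],"rot":[0,0,0],"jaw":0.085},{"offset":[0.245,-0.26,0.11],"rot":[0,0,0],"jaw":0.085},{"offset":[0.27,-0.285,0.11],"rot":[0,0,0],"jaw":0.085},{"offset":[0.295,-0.31,0.11],"rot":[0,0,0],"jaw":0.085},{"offset":[0.31,-0.325,0.11],"rot":[0,0,0],"jaw":0.085},{"offset":[0.314,-0.33,0.11],"rot":[0,0,0],"jaw":0.085},{"offset":[0.314,-0.33,0.11],"rot":[0,0,0],"jaw":0.085},{"offset":[0.314,-0.33,0.11],"rot":[0,0,0],"jaw":0.085},{"offset":[0.314,-0.33,0.11],"rot":[0,0,0],"jaw":0.085}]'

```text
t: 4.02
position: [0.4597, 0.201, 0.3603]
tool_rot: [-2.499, -1.904, -0.001]
ft_force: [-0.1, 0.8, 0.2]
opening: 0.0849
```

```bash
python3 - <<'E'
from h import *
s=manip.observe(); print(s['t'],s['position'],s['tool_rot'],s['qpos'])
p=manip.capture('wrist'); print(np.round(p['pose'],3).tolist())
for t in ['rod','rod_grip','stand','pot','pot_floor','pot_seat','catches','bead0_center']:
    for r,m in zip(manip.recognise(p,t)[:8],manip.trace(p,t)[:8]):
        v,u=np.nonzero(m['region']);print(t,np.round(r['position'],3),round(r['score'],2),len(u),u.mean(),v.mean(),u.min(),u.max(),v.min(),v.max())
im=cv2.resize(cv2.cvtColor(p['image'],cv2.COLOR_RGB2BGR),None,fx=1.5,fy=1.5); cv2.imwrite('pics/w2.png',im)
np.save('w2.npy',p,allow_pickle=True)
E
```

```text
4.0167 [0.45972863 0.20102734 0.36028924] [-2.49863418e+00 -1.90412831e+00 -6.27733470e-04] [ 1.75709835e-01  2.36781806e-01  1.19424687e+00  2.88560263e-04
  1.71026160e+00 -1.12660957e+00]
[[0.265, 0.913, 0.31, 0.379], [0.964, -0.251, -0.086, 0.223], [-0.0, 0.321, -0.947, 0.484], [0.0, 0.0, 0.0, 1.0]]
rod [0.467 0.275 0.176] 0.7 654 319.64220183486236 154.13455657492355 301 336 136 170
rod_grip [0.46  0.274 0.179] 0.59 663 319.8220211161388 154.11915535444948 301 336 136 170
stand [0.453 0.278 0.063] 0.89 1152 212.94270833333334 186.49826388888889 167 259 141 236
pot [0.462 0.271 0.179] 0.28 5438 218.94207429201913 178.05976461934534 162 276 122 234
pot_floor [0.49  0.129 0.018] 0.95 5405 218.65716928769658 177.76984273820537 162 277 122 234
catches [0.496 0.123 0.086] 0.58 1044 213.31417624521072 186.34195402298852 168 259 142 236
bead0_center [0.5   0.118 0.04 ] 0.63 113 216.67256637168143 185.83185840707964 211 223 180 191
```

View pics/w2.png

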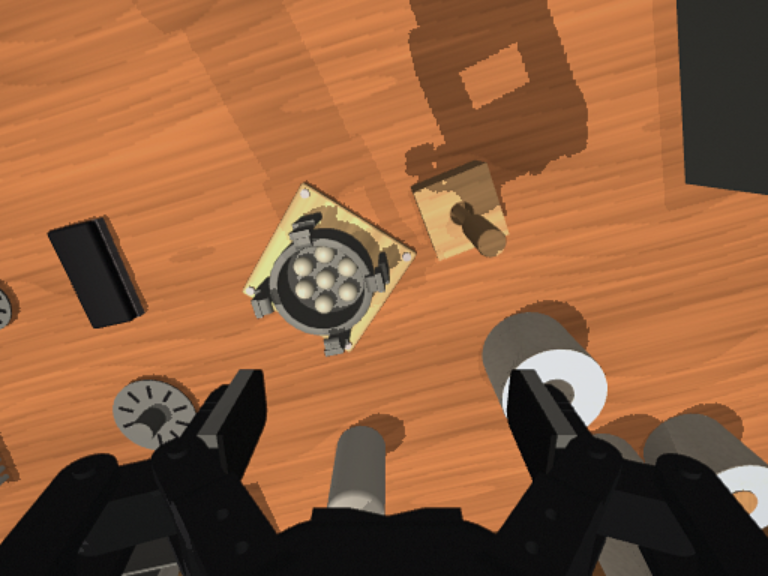

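The picture shows the rod top at about (492,243) in the 1.5x view, the stand hole at (460,212), and the board corners at (306,183), (415,250), (347,352) and (246,292). The seven beads sit in a flower pattern centred at (324,280).

```bash
python3 - <<'E'
from h import *
p=np.load('w2.npy',allow_pickle=True).item()
g=lambda u,v,z:np.round(ray(p,u/1.5,v/1.5,z),4)
print('rodtop',g(492,243,.185),'hole',g(460,212,.06))
c=[g(*q,.012) for q in [(306,183),(415,250),(347,352),(246,292)]]; print('board',c,np.mean(c,0))
g_=cv2.cvtColor(p['image'],cv2.COLOR_RGB2HSV)
s=[g(*q,.06) for q in [(412,192),(484,162),(508,232),(440,259)]];print('stand',s,np.mean(s,0))
print('beads',[g(*q,.034)[:2].tolist() for q in [(303,268),(324,255),(346,268),(348,291),(324,302),(304,290),(325,280)]])
# rim fit: threshold light grey ring
hsv=g_; m=((hsv[...,1]<40)&(hsv[...,2]>70)).astype(np.uint8); m[:,:150]=0;m[:,290:]=0;m[:110]=0;m[250:]=0
b=cv2.resize(cv2.cvtColor(p['image'][110:250,150:350],cv2.COLOR_RGB2BGR),None,fx=4,fy=4,interpolation=cv2.INTER_CUBIC)
for cx,cy,col in [(0.5,0.12,(0,0,255))]: pass
C=np.mean(c,0)
for r,z,col in [(.054,.066,(0,0,255)),(.045,.066,(0,255,0))]:
    q=np.array([proj(p,[C[0]+r*np.cos(a),C[1]+r*np.sin(a),z]) for a in np.linspace(0,6.28,60)])
    cv2.polylines(b,[((q-[150,110])*4+2).astype(np.int32)],True,col,1)
q=np.array([proj(p,[.466+.011*np.cos(a),.280+.011*np.sin(a),.185]) for a in np.linspace(0,6.28,60)])
cv2.polylines(b,[((q-[150,110])*4+2).astype(np.int32)],True,(255,0,0),1)
cv2.imwrite('pics/crop1.png',b[:, :])
E
```

```text
rodtop [0.4656 0.278  0.185 ] hole [0.4625 0.2762 0.06  ]
board [array([0.3973, 0.1286, 0.012 ]), array([0.5005, 0.2238, 0.012 ]), array([0.6034, 0.1115, 0.012 ]), array([0.497 , 0.0204, 0.012 ])] [0.49955  0.121075 0.012   ]
stand [array([0.431 , 0.2352, 0.06  ]), array([0.422 , 0.3083, 0.06  ]), array([0.4949, 0.3184, 0.06  ]), array([0.5042, 0.2462, 0.06  ])] [0.463025 0.277025 0.06    ]
beads [[0.4819, 0.1004], [0.4741, 0.1272], [0.4944, 0.1459], [0.5206, 0.1401], [0.526, 0.1102], [0.5065, 0.0931], [0.5015, 0.1194]]
```

View pics/crop1.png

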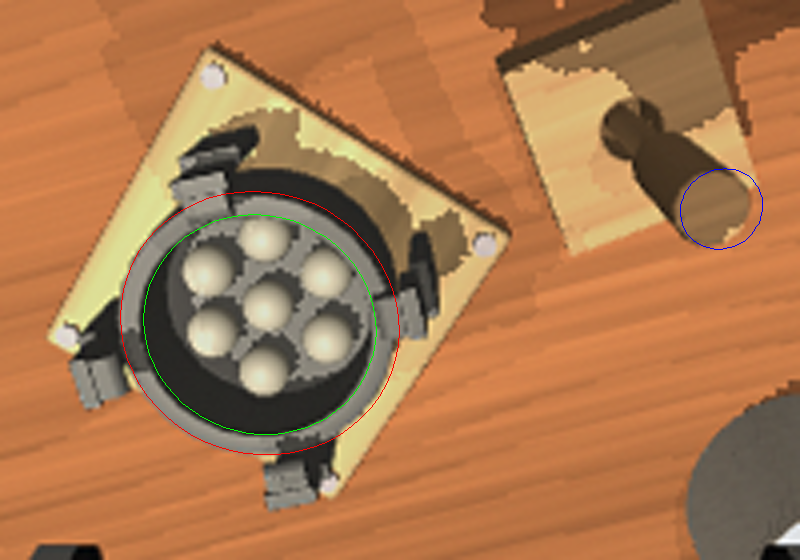

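The overlay agrees with the rim. I take the pot centre as (0.4995, 0.121), the rod top as (0.4655, 0.2785) and the hole as (0.463, 0.277). Next I grasp the rod.

>>> drive_tool --motion '[{"offset":[0.003,0.04,0],"rot":[0,0,0],"jaw":0.06},{"offset":[0.006,0.077,0],"rot":[0,0,0],"jaw":0.06},{"offset":[0.006,0.077,-0.01],"rot":[0,0,0],"jaw":0.06},{"offset":[0.006,0.077,-0.04],"rot":[0,0,0],"jaw":0.06},{"offset":[0.006,0.077,-0.07],"rot":[0,0,0],"jaw":0.06},{"offset":[0.006,0.077,-0.1],"rot":[0,0,0],"jaw":0.06},{"offset":[0.006,0.077,-0.13],"rot":[0,0,0],"jaw":0.06},{"offset":[0.006,0.077,-0.16],"rot":[0,0,0],"jaw":0.06},{"offset":[0.006,0.077,-0.18],"rot":[0,0,0],"jaw":0.06},{"offset":[0.006,0.077,-0.195],"rot":[0,0,0],"jaw":0.06},{"offset":[0.006,0.077,-0.2],"rot":[0,0,0],"jaw":0.06},{"offset":[0.006,0.077,-0.2],"rot":[0,0,0],"jaw":0.06},{"offset":[0.006,0.077,-0.2],"rot":[0,0,0],"jaw":0.03},{"offset":[0.006,0.077,-0.2],"rot":[0,0,0],"jaw":0.03},{"offset":[0.006,0.077,-0.2],"rot":[0,0,0],"jaw":0.03},{"offset":[0.006,0.077,-0.2],"rot":[0,0,0],"jaw":0.01},{"offset":[0.006,0.077,-0.2],"rot":[0,0,0],"jaw":0.01},{"offset":[0.006,0.077,-0.2],"rot":[0,0,0],"jaw":0.01},{"offset":[0.006,0.077,-0.2],"rot":[0,0,0],"jaw":0.01}]'

```text
t: 6.45
position: [0.467, 0.2772, 0.1611]
tool_rot: [2.499, 1.902, 0.003]
ft_force: [-0.4, 0.3, 6.8]
opening: 0.0205
```

>>> drive_tool --motion '[{"offset":[0,0,0],"rot":[0,0,0],"jaw":0.01},{"offset":[0,0,0.01],"rot":[0,0,0],"jaw":0.01},{"offset":[0,0,0.025],"rot":[0,0,0],"jaw":0.01},{"offset":[0,0,0.045],"rot":[0,0,0],"jaw":0.01},{"offset":[0,0,0.07],"rot":[0,0,0],"jaw":0.01},{"offset":[0,0,0.09],"rot":[0,0,0],"jaw":0.01},{"offset":[0,0,0.1],"rot":[0,0,0],"jaw":0.01},{"offset":[0,0,0.1],"rot":[0,0,0],"jaw":0.01}]'

```text
t: 7.12
position: [0.4672, 0.2773, 0.2624]
tool_rot: [2.499, 1.902, 0.007]
ft_force: [1.2, 0.7, -1.1]
opening: 0.0206
```

```bash
python3 - <<'E'
from h import *
s=manip.observe(); print(s['t'],s['position'],s['tool_rot'],s['opening'],s['ft_force'])
ls=[]
for c in ['scene','side']:
    p=manip.capture(c); l=line(p,'rod'); print(l[2:]); ls.append(l); save(p,'h_'+c)
f=axis(ls); print([f(z) for z in (0.12,.16,.25)])
a=cv2.imread('pics/h_scene.png')[80:230,260:460]; b=cv2.imread('pics/h_side.png')[180:360,140:380]
cv2.imwrite('pics/h.png',np.hstack([cv2.resize(a,(400,300)),cv2.resize(b,(400,300))]))
E
```

```text
7.1167 [0.46715455 0.27733842 0.2623926 ] [2.49871332 1.9017591  0.00682252] 0.02063198033332234 [ 1.22468821  0.72808449 -1.102465  ]
(327, 0.71, (np.int64(352), np.int64(365), np.int64(83), np.int64(140)))
(366, 0.75, (np.int64(229), np.int64(240), np.int64(252), np.int64(314)))
[array([0.46813387, 0.27848092]), array([0.46448605, 0.28192615]), array([0.45627845, 0.28967794])]
```

View pics/h.png

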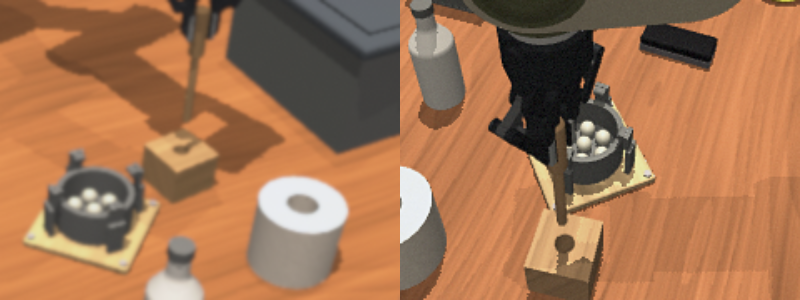

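The rod is held, and its tip is about 5 cm above the stand. The two-view fit hints at some tilt, so I measure it properly on the thin part.

```bash
cat >> h.py <<'E'
def thin(p,verb=True):
    r=manip.trace(p,'rod')[0]['region']; v,u=np.nonzero(r)
    rows=np.unique(v); w=np.array([(v==k).sum() for k in rows]); c=np.array([u[v==k].mean() for k in rows])
    if verb: print(list(zip(rows.tolist(),w.tolist(),np.round(c,1).tolist())))
    return rows,w,c
def plane(p,rows,c):
    k=np.polyfit(rows,c,1); T=np.array(p['pose']); b=lambda v:T[:3,:3]@np.array([(np.polyval(k,v)-p['cx'])/p['fx'],(v-p['cy'])/p['fy'],1])
    n=np.cross(b(rows[0]),b(rows[-1])); return n/np.linalg.norm(n),T[:3,3]
E
python3 - <<'E'
from h import *
ls=[]
for c in ['scene','side']:
    p=manip.capture(c); rows,w,cc=thin(p); k=rows>rows.max()-26; k&=rows<rows.max()-2
    ls.append(plane(p,rows[k],cc[k])); tip=(np.polyval(np.polyfit(rows[k],cc[k],1),rows.max()),rows.max()+.5); print('tip px',tip,ray(p,*tip,.112))
f=axis(ls); print([f(z) for z in (0.112,.16,.21,.262)])
E
```

```text
[(84, 2, 360.5), (85, 5, 361.0), (86, 6, 360.5), (87, 6, 360.5), (88, 6, 360.5), (89, 6, 360.5), (90, 6, 360.5), (91, 6, 360.5), (92, 6, 360.5), (93, 7, 360.0), (94, 7, 360.0), (95, 7, 360.0), (96, 7, 360.0), (97, 6, 359.5), (98, 7, 359.0), (99, 7, 359.0), (100, 7, 359.0), (101, 8, 358.5), (102, 9, 358.0), (103, 9, 358.0), (104, 9, 358.0), (105, 8, 357.5), (106, 8, 357.5), (107, 8, 357.5), (108, 8, 357.5), (109, 7, 357.0), (110, 6, 357.5), (111, 5, 357.0), (112, 4, 356.5), (113, 4, 356.5), (114, 4, 356.5), (115, 5, 356.0), (116, 5, 356.0), (117, 5, 356.0), (118, 4, 355.5), (119, 4, 355.5), (120, 4, 355.5), (121, 4, 355.5), (122, 3, 355.0), (123, 3, 355.0), (124, 3, 355.0), (125, 3, 355.0), (126, 2, 354.5), (127, 2, 354.5), (128, 3, 354.0), (129, 3, 354.0), (130, 3, 354.0), (131, 4, 353.5), (132, 4, 353.5), (133, 4, 353.5), (134, 4, 353.5), (135, 4, 353.5), (136, 5, 353.0), (137, 5, 353.0), (138, 4, 352.5), (139, 4, 352.5), (140, 4, 352.5), (141, 2, 352.5)]
tip px (np.float64(352.288537549407), np.float64(141.5)) [0.47551873 0.27208364 0.112     ]
[(252, 1, 237.0), (253, 2, 236.5), (2
[... 583 characters left out ...]
88, 7, 235.0), (289, 7, 235.0), (290, 7, 235.0), (291, 7, 235.0), (292, 7, 235.0), (293, 7, 235.0), (294, 6, 235.5), (295, 6, 235.5), (296, 5, 236.0), (297, 5, 236.0), (298, 6, 235.5), (299, 7, 236.0), (300, 7, 236.0), (301, 7, 236.0), (302, 7, 236.0), (303, 7, 236.0), (304, 7, 236.0), (305, 6, 236.5), (306, 6, 236.5), (307, 6, 236.5), (308, 6, 236.5), (309, 6, 236.5), (310, 7, 237.0), (311, 7, 237.0), (312, 7, 237.0), (313, 6, 236.5), (314, 5, 237.0), (315, 3, 237.0)]
tip px (np.float64(237.25889328063244), np.float64(315.5)) [0.4622589  0.28485162 0.112     ]
[array([0.46468726, 0.27994598]), array([0.46458264, 0.28040115]), array([0.46447367, 0.2808753 ]), array([0.46436034, 0.28136841])]
```

```bash
python3 - <<'E'
from h import *
o=[]
for c,(x,y) in [('scene',(325,80)),('side',(205,240))]:
    p=manip.capture(c); im=cv2.cvtColor(p['image'],cv2.COLOR_RGB2BGR)
    b=cv2.resize(im[y:y+90,x:x+60],None,fx=6,fy=6,interpolation=cv2.INTER_NEAREST)
    for z,col in [(.112,(0,0,255)),(.103,(0,255,0)),(.219,(255,0,0))]:
        for dx in [0]:
            q=(np.array(proj(p,[.4665,.2785,z]))-[x,y])*6+3; cv2.circle(b,tuple(q.astype(int).tolist()),3,col,-1)
    o.append(b)
cv2.imwrite('pics/tip.png',np.hstack(o))
E
```

```text
(no output)
```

View pics/tip.png

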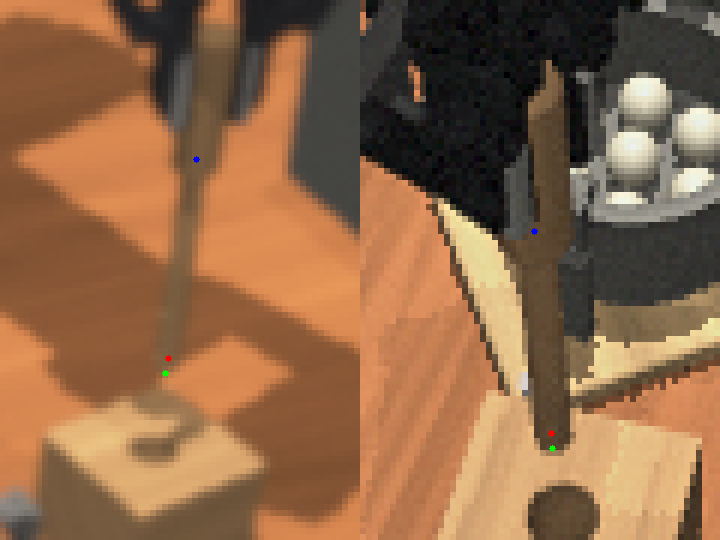

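In the crop, the rod hangs near vertical with its tip at z≈0.104. That puts the TCP about 158 mm above the tip. I now go over a gap between the beads near the wall (133°, r 35 mm) and lower.

>>> drive_tool --motion '[{"offset":[0,-0.005,0.01],"rot":[0,0,0],"jaw":0.01},{"offset":[0.002,-0.02,0.02],"rot":[0,0,0],"jaw":0.01},{"offset":[0.004,-0.045,0.02],"rot":[0,0,0],"jaw":0.01},{"offset":[0.006,-0.07,0.02],"rot":[0,0,0],"jaw":0.01},{"offset":[0.008,-0.095,0.02],"rot":[0,0,0],"jaw":0.01},{"offset":[0.009,-0.118,0.02],"rot":[0,0,0],"jaw":0.01},{"offset":[0.009,-0.129,0.02],"rot":[0,0,0],"jaw":0.01},{"offset":[0.009,-0.131,0.02],"rot":[0,0,0],"jaw":0.01},{"offset":[0.009,-0.131,0.01],"rot":[0,0,0],"jaw":0.01},{"offset":[0.009,-0.131,-0.005],"rot":[0,0,0],"jaw":0.01},{"offset":[0.009,-0.131,-0.02],"rot":[0,0,0],"jaw":0.01},{"offset":[0.009,-0.131,-0.035],"rot":[0,0,0],"jaw":0.01},{"offset":[0.009,-0.131,-0.045],"rot":[0,0,0],"jaw":0.01},{"offset":[0.009,-0.131,-0.052],"rot":[0,0,0],"jaw":0.01},{"offset":[0.009,-0.131,-0.055],"rot":[0,0,0],"jaw":0.01},{"offset":[0.009,-0.131,-0.055],"rot":[0,0,0],"jaw":0.01}]'

```text
t: 8.95
position: [0.4755, 0.1465, 0.2048]
tool_rot: [-2.499, -1.903, 0.001]
ft_force: [1.1, 0.0, -1.5]
opening: 0.0209
```

>>> drive_tool --motion '[{"offset":[0,0,-0.005],"rot":[0,0,0],"jaw":0.01},{"offset":[0,0,-0.01],"rot":[0,0,0],"jaw":0.01},{"offset":[0,0,-0.015],"rot":[0,0,0],"jaw":0.01},{"offset":[0,0,-0.019],"rot":[0,0,0],"jaw":0.01},{"offset":[0,0,-0.019],"rot":[0,0,0],"jaw":0.01}]'

```text
t: 9.37
position: [0.4752, 0.1461, 0.1851]
tool_rot: [-2.499, -1.902, 0.002]
ft_force: [0.1, -0.2, -0.9]
opening: 0.0202
```

```bash
python3 - <<'E'
from h import *
o=[]
for c,(x,y,w,h) in [('scene',(250,90,120,130)),('side',(195,200,120,130))]:
    p=manip.capture(c); im=cv2.cvtColor(p['image'],cv2.COLOR_RGB2BGR)
    o.append(cv2.resize(im[y:y+h,x:x+w],None,fx=3.3,fy=3.3,interpolation=cv2.INTER_NEAREST))
cv2.imwrite('pics/ins.png',np.hstack(o))
E
```

```text
(no output)
```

View pics/ins.png

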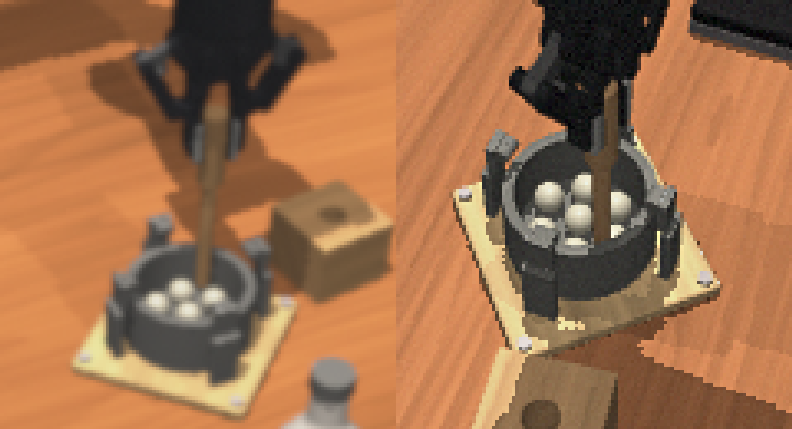

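The rod is in the pot between the beads at the near wall, with no contact force. I feel for the floor.

>>> drive_tool --motion '[{"offset":[0,0,-0.002],"rot":[0,0,0],"jaw":0.01},{"offset":[0,0,-0.004],"rot":[0,0,0],"jaw":0.01},{"offset":[0,0,-0.005],"rot":[0,0,0],"jaw":0.01},{"offset":[0,0,-0.005],"rot":[0,0,0],"jaw":0.01}]'

```text
t: 9.8
position: [0.4755, 0.1461, 0.1808]
tool_rot: [-2.5, -1.902, 0.001]
ft_force: [0.1, 0.2, 1.1]
opening: 0.0204
```

>>> drive_tool --motion '[{"offset":[0,0,-0.0015],"rot":[0,0,0],"jaw":0.01},{"offset":[0,0,-0.003],"rot":[0,0,0],"jaw":0.01},{"offset":[0,0,-0.003],"rot":[0,0,0],"jaw":0.01}]'

```text
t: 10.05
position: [0.4755, 0.1461, 0.1777]
tool_rot: [-2.5, -1.902, 0.001]
ft_force: [0.9, 1.4, -1.1]
opening: 0.0204
```

No contact yet, so the tip is a few mm above the floor, below the bead centres. I stir at r = 30 mm, first half a round.

>>> drive_tool --motion '[{"offset":[0,-0.006,0],"rot":[0,0,0],"jaw":0.01},{"offset":[-0.002,-0.012,0],"rot":[0,0,0],"jaw":0.01},{"offset":[-0.004,-0.016,0],"rot":[0,0,0],"jaw":0.01},{"offset":[-0.005,-0.02,0],"rot":[0,0,0],"jaw":0.01},{"offset":[-0.005,-0.025,0],"rot":[0,0,0],"jaw":0.01},{"offset":[-0.005,-0.03,0],"rot":[0,0,0],"jaw":0.01},{"offset":[-0.004,-0.035,0],"rot":[0,0,0],"jaw":0.01},{"offset":[-0.003,-0.039,0],"rot":[0,0,0],"jaw":0.01},{"offset":[0,-0.043,0],"rot":[0,0,0],"jaw":0.01},{"offset":[0.003,-0.047,0],"rot":[0,0,0],"jaw":0.01},{"offset":[0.006,-0.05,0],"rot":[0,0,0],"jaw":0.01},{"offset":[0.01,-0.052,0],"rot":[0,0,0],"jaw":0.01}]'

```text
t: 11.05
position: [0.4855, 0.0941, 0.1778]
tool_rot: [-2.499, -1.901, 0.001]
ft_force: [-4.0, 3.9, -0.7]
opening: 0.0208
```

>>> drive_tool --motion '[{"offset":[0.009,-0.003,0],"rot":[0,0,0],"jaw":0.01},{"offset":[0.018,-0.004,0],"rot":[0,0,0],"jaw":0.01},{"offset":[0.027,-0.001,0],"rot":[0,0,0],"jaw":0.01},{"offset":[0.035,0.004,0],"rot":[0,0,0],"jaw":0.01},{"offset":[0.041,0.012,0],"rot":[0,0,0],"jaw":0.01},{"offset":[0.044,0.02,0],"rot":[0,0,0],"jaw":0.01},{"offset":[0.044,0.03,0],"rot":[0,0,0],"jaw":0.01},{"offset":[0.042,0.039,0],"rot":[0,0,0],"jaw":0.01},{"offset":[0.036,0.047,0],"rot":[0,0,0],"jaw":0.01},{"offset":[0.029,0.052,0],"rot":[0,0,0],"jaw":0.01},{"offset":[0.02,0.0555,0],"rot":[0,0,0],"jaw":0.01},{"offset":[0.011,0.056,0],"rot":[0,0,0],"jaw":0.01},{"offset":[0.002,0.053,0],"rot":[0,0,0],"jaw":0.01},{"offset":[-0.006,0.048,0],"rot":[0,0,0],"jaw":0.01},{"offset":[-0.012,0.041,0],"rot":[0,0,0],"jaw":0.01},{"offset":[-0.015,0.032,0],"rot":[0,0,0],"jaw":0.01},{"offset":[-0.015,0.022,0],"rot":[0,0,0],"jaw":0.01},{"offset":[-0.013,0.013,0],"rot":[0,0,0],"jaw":0.01},{"offset":[-0.007,0.0055,0],"rot":[0,0,0],"jaw":0.01},{"offset":[0,0,0],"rot":[0,0,0],"jaw":0.01}]'

```text
t: 12.72
position: [0.487, 0.0952, 0.1787]
tool_rot: [-2.499, -1.899, -0.011]
ft_force: [1.7, 12.1, 2.0]
opening: 0.0206
```

```bash
python3 - <<'E'
from h import *
o=[]
for c,(x,y,w,h) in [('scene',(250,90,120,130)),('side',(195,200,120,130))]:
    p=manip.capture(c); im=cv2.cvtColor(p['image'],cv2.COLOR_RGB2BGR)
    o.append(cv2.resize(im[y:y+h,x:x+w],None,fx=3.3,fy=3.3,interpolation=cv2.INTER_NEAREST))
cv2.imwrite('pics/stir.png',np.hstack(o))
E
```

```text
(no output)
```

View pics/stir.png

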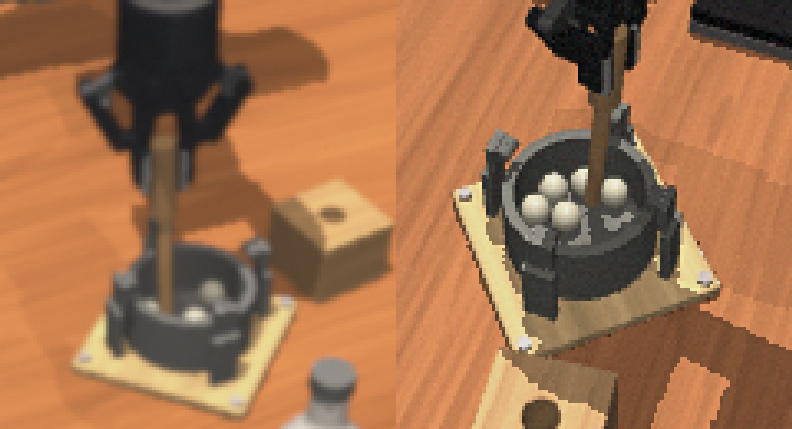

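The beads have been moved and all are inside, but there is a 12 N side force. The next round is slightly narrower.

>>> drive_tool --motion '[{"offset":[0.01,0.001,0],"rot":[0,0,0],"jaw":0.01},{"offset":[0.018,0.0,0],"rot":[0,0,0],"jaw":0.01},{"offset":[0.026,0.002,0],"rot":[0,0,0],"jaw":0.01},{"offset":[0.033,0.007,0],"rot":[0,0,0],"jaw":0.01},{"offset":[0.037,0.014,0],"rot":[0,0,0],"jaw":0.01},{"offset":[0.04,0.021,0],"rot":[0,0,0],"jaw":0.01},{"offset":[0.04,0.029,0],"rot":[0,0,0],"jaw":0.01},{"offset":[0.038,0.038,0],"rot":[0,0,0],"jaw":0.01},{"offset":[0.034,0.044,0],"rot":[0,0,0],"jaw":0.01},{"offset":[0.027,0.049,0],"rot":[0,0,0],"jaw":0.01},{"offset":[0.019,0.052,0],"rot":[0,0,0],"jaw":0.01},{"offset":[0.011,0.052,0],"rot":[0,0,0],"jaw":0.01},{"offset":[0.003,0.05,0],"rot":[0,0,0],"jaw":0.01},{"offset":[-0.004,0.045,0],"rot":[0,0,0],"jaw":0.01},{"offset":[-0.008,0.039,0],"rot":[0,0,0],"jaw":0.01},{"offset":[-0.011,0.031,0],"rot":[0,0,0],"jaw":0.01},{"offset":[-0.011,0.023,0],"rot":[0,0,0],"jaw":0.01},{"offset":[-0.009,0.015,0],"rot":[0,0,0],"jaw":0.01},{"offset":[-0.005,0.008,0],"rot":[0,0,0],"jaw":0.01},{"offset":[0.002,0.003,0],"rot":[0,0,0],"jaw":0.01}]'

```text
t: 14.48
position: [0.4885, 0.0979, 0.1784]
tool_rot: [-2.499, -1.899, -0.008]
ft_force: [1.1, 9.1, 0.5]
opening: 0.0206
```

>>> drive_tool --motion '[{"offset":[0.008,-0.002,0],"rot":[0,0,0],"jaw":0.01},{"offset":[0.016,-0.003,0],"rot":[0,0,0],"jaw":0.01},{"offset":[0.024,-0.001,0],"rot":[0,0,0],"jaw":0.01},{"offset":[0.031,0.004,0],"rot":[0,0,0],"jaw":0.01},{"offset":[0.035,0.011,0],"rot":[0,0,0],"jaw":0.01},{"offset":[0.038,0.018,0],"rot":[0,0,0],"jaw":0.01},{"offset":[0.038,0.026,0],"rot":[0,0,0],"jaw":0.01},{"offset":[0.036,0.035,0],"rot":[0,0,0],"jaw":0.01},{"offset":[0.032,0.041,0],"rot":[0,0,0],"jaw":0.01},{"offset":[0.025,0.046,0],"rot":[0,0,0],"jaw":0.01},{"offset":[0.017,0.049,0],"rot":[0,0,0],"jaw":0.01},{"offset":[0.009,0.049,0],"rot":[0,0,0],"jaw":0.01},{"offset":[0.001,0.047,0],"rot":[0,0,0],"jaw":0.01},{"offset":[-0.006,0.042,0],"rot":[0,0,0],"jaw":0.01},{"offset":[-0.003,0.038,0],"rot":[0,0,0],"jaw":0.01},{"offset":[-0.003,0.038,0],"rot":[0,0,0],"jaw":0.01}]'

```text
t: 15.82
position: [0.4851, 0.1349, 0.1783]
tool_rot: [2.5, 1.902, 0.002]
ft_force: [-0.6, -0.5, -0.8]
opening: 0.0208
```

>>> drive_tool --motion '[{"offset":[0,0,0.01],"rot":[0,0,0],"jaw":0.01},{"offset":[0,0,0.03],"rot":[0,0,0],"jaw":0.01},{"offset":[0,0,0.055],"rot":[0,0,0],"jaw":0.01},{"offset":[0,0,0.08],"rot":[0,0,0],"jaw":0.01},{"offset":[-0.005,0.03,0.1],"rot":[0,0,0],"jaw":0.01},{"offset":[-0.01,0.06,0.1],"rot":[0,0,0],"jaw":0.01},{"offset":[-0.015,0.09,0.1],"rot":[0,0,0],"jaw":0.01},{"offset":[-0.02,0.12,0.1],"rot":[0,0,0],"jaw":0.01},{"offset":[-0.022,0.14,0.1],"rot":[0,0,0],"jaw":0.01},{"offset":[-0.022,0.142,0.1],"rot":[0,0,0],"jaw":0.01},{"offset":[-0.022,0.142,0.1],"rot":[0,0,0],"jaw":0.01}]'

```text
t: 16.73
position: [0.4626, 0.2782, 0.2778]
tool_rot: [-2.498, -1.905, -0.0]
ft_force: [-0.1, 1.1, -0.7]
opening: 0.0207
```

```bash
python3 - <<'E'
from h import *
s=manip.observe(); P=s['position']; print(P)
o=[]
for c in ['scene','side']:
    p=manip.capture(c); rows,w,cc=thin(p); T=proj(p,[P[0],P[1],P[2]-.15]); x,y=int(T[0])-30,int(T[1])-60
    for z in (.06,.15,.19,.25): print(z,proj(p,[P[0],P[1],z]))
    im=cv2.cvtColor(p['image'],cv2.COLOR_RGB2BGR)
    b=cv2.resize(im[y:y+90,x:x+60],None,fx=6,fy=6,interpolation=cv2.INTER_NEAREST)
    for z,col in [(.06,(255,255,0)),(P[2]-.158,(0,255,0)),(P[2]-.15,(0,0,255)),(P[2]-.05,(255,0,0))]:
        q=(np.array(proj(p,[P[0],P[1],z]))-[x,y])*6+3; cv2.circle(b,tuple(q.astype(int).tolist()),3,col,-1)
    q=(np.array(proj(p,[.463,.277,.06]))-[x,y])*6+3; cv2.circle(b,tuple(q.astype(int).tolist()),3,(255,0,255),-1)
    o.append(b)
cv2.imwrite('pics/tip2.png',np.hstack(o))
E
```

```text
[0.46262454 0.27815287 0.27776204]
[(76, 2, 361.5), (77, 5, 362.0), (78, 6, 361.5), (79, 7, 362.0), (80, 6, 361.5), (81, 7, 361.0), (82, 7, 361.0), (83, 7, 361.0), (84, 7, 361.0), (85, 7, 361.0), (86, 7, 361.0), (87, 7, 361.0), (88, 6, 360.5), (89, 6, 360.5), (90, 7, 360.0), (91, 7, 360.0), (92, 7, 360.0), (93, 8, 359.5), (94, 8, 359.5), (95, 9, 359.0), (96, 8, 358.5), (97, 8, 358.5), (98, 8, 358.5), (99, 9, 358.0), (100, 9, 358.0), (101, 8, 358.5), (102, 7, 358.0), (103, 5, 358.0), (104, 4, 357.5), (105, 4, 357.5), (106, 4, 357.5), (107, 4, 357.5), (108, 5, 357.0), (109, 5, 357.0), (110, 5, 357.0), (111, 4, 356.5), (112, 4, 356.5), (113, 4, 356.5), (114, 4, 356.5), (115, 4, 356.5), (116, 4, 356.5), (117, 5, 356.0), (118, 5, 356.0), (119, 4, 355.5), (120, 4, 355.5), (121, 4, 355.5), (122, 4, 355.5), (123, 4, 355.5), (124, 4, 355.5), (125, 4, 355.5), (126, 3, 355.0), (127, 4, 354.5), (128, 4, 354.5), (129, 4, 354.5), (130, 4, 354.5), (131, 4, 354.5), (132, 4, 354.5), (133, 4, 354.5), (134, 3, 354.0), (135, 3, 354.0), (136, 3, 354.0)]
0.06 [np.float64(349.59081206577804), np.float64(15
[... 877 characters left out ...]
81, 7, 234.0), (282, 7, 234.0), (283, 7, 234.0), (284, 7, 234.0), (285, 7, 234.0), (286, 7, 234.0), (287, 6, 233.5), (288, 6, 233.5), (289, 6, 233.5), (290, 6, 233.5), (291, 6, 233.5), (292, 6, 233.5), (293, 6, 233.5), (294, 6, 233.5), (295, 6, 233.5), (296, 6, 233.5), (297, 6, 233.5), (298, 6, 233.5), (299, 6, 233.5), (300, 6, 233.5), (301, 6, 233.5), (302, 6, 233.5), (303, 6, 233.5), (304, 6, 233.5), (305, 4, 233.5)]
0.06 [np.float64(239.58366696454294), np.float64(326.1856382461387)]
0.15 [np.float64(237.57741107996787), np.float64(301.13880708578245)]
0.19 [np.float64(236.56029216071892), np.float64(288.4407230396246)]
0.25 [np.float64(234.85803314808493), np.float64(267.18909985015836)]
```

View pics/tip2.png

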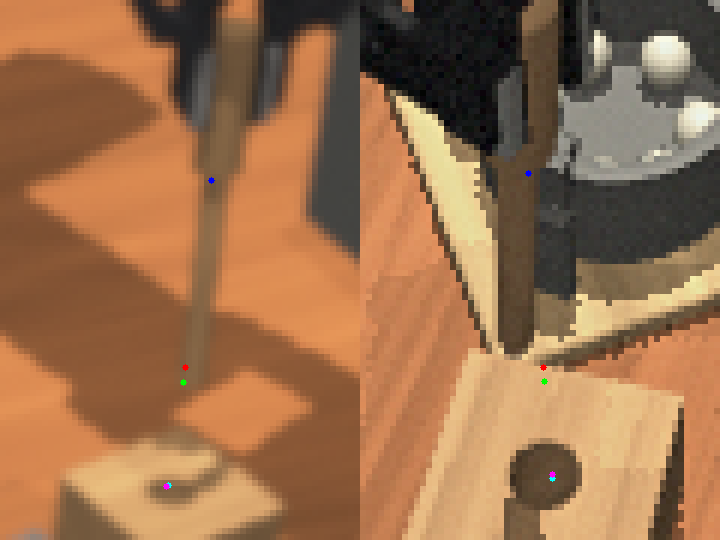

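Tip against hole: the side view shows the tip at crop (515,350) and the hole at (545,472), so the rod has swung in the grip. I compute the axis, with the hole triangulated in the same views.

```bash
cat > ax.py <<'E'
from h import *
from scipy.optimize import least_squares
def meas(ends,rngs,hole):
    P=manip.observe()['position']; ps=[];obs=[]
    for c,e,(r0,r1) in zip(['scene','side'],ends,rngs):
        p=manip.capture(c); ps.append(p); rows,w,cc=thin(p,False); k=(rows>=r0)&(rows<=r1); obs.append(plane(p,rows[k],cc[k]))
    f=axis(obs); print('axis',[(z,np.round(f(z),4)) for z in (P[2],.19,P[2]-.155)])
    tri=lambda uv:least_squares(lambda X:np.r_[np.array(proj(ps[0],X))-uv[0],np.array(proj(ps[1],X))-uv[1]],[.463,.277,.1])
    for n,uv in (('tip',ends),('hole',hole)):
        s=tri(np.array(uv)); print(n,np.round(s.x,4),'res',np.round(s.fun,2))
    return P
E
python3 - <<'E'
from ax import *
P=np.array([.46262,.27815,.27776])
p=[manip.capture('scene'),manip.capture('side')]
o=[np.array([int(q[0])-30,int(q[1])-60]) for q in (proj(x,[P[0],P[1],P[2]-.15]) for x in p)]
px=lambda i,u,v:(o[i]+np.array([u-3,v-3])/6)
hole=[px(0,173,489),px(1,545-360,472)]; print(o,hole)
print(meas([px(0,193,387),px(1,515-360,352)],[(104,135),(278,304)],hole))
E
```

```text
[array([322,  73]), array([208, 247])] [array([350.33333333, 154.        ]), array([238.33333333, 325.16666667])]
axis [(np.float64(0.2781033726600751), array([0.4611, 0.2791])), (0.19, array([0.4684, 0.2763])), (np.float64(0.12310337266007512), array([0.474 , 0.2741]))]
tip [0.4736 0.2752 0.1253] res [-0.21 -0.08 -0.13  0.06]
hole [0.4659 0.2776 0.0605] res [-0.3  -0.11 -0.19  0.09]
[0.46291817 0.27630625 0.27810337]
```

The rod pivoted about the jaw axis by about 4.5°. I rotate the tool to make it vertical and measure again.

>>> drive_tool --motion '[{"offset":[0,0,0],"rot":[0.4,1.45,0],"jaw":0.01},{"offset":[0,0,0],"rot":[0.8,2.9,0],"jaw":0.01},{"offset":[0,0,-0.01],"rot":[1.2,4.35,0],"jaw":0.01},{"offset":[0,0,-0.02],"rot":[1.2,4.35,0],"jaw":0.01},{"offset":[0,0,-0.03],"rot":[1.2,4.35,0],"jaw":0.01},{"offset":[0,0,-0.03],"rot":[1.2,4.35,0],"jaw":0.01},{"offset":[0,0,-0.03],"rot":[1.2,4.35,0],"jaw":0.01}]'

```text
t: 17.82
position: [0.4625, 0.277, 0.2474]
tool_rot: [-2.449, -1.863, 0.076]
ft_force: [-0.2, -1.8, -1.5]
opening: 0.0207
```

```bash
python3 - <<'E'
from ax import *
s=manip.observe();P=s['position'];print(P,s['tool_rot'])
o=[]
for c in ['scene','side']:
    p=manip.capture(c); T=np.array(proj(p,[.4645,.2775,.095])); x,y=int(T[0])-30,int(T[1])-60; print(x,y)
    rows,w,cc=thin(p,False); print([(a,b,round(q,1)) for a,b,q in zip(rows.tolist(),w.tolist(),cc.tolist())][-40:])
    im=cv2.cvtColor(p['image'],cv2.COLOR_RGB2BGR); o.append(cv2.resize(im[y:y+90,x:x+60],None,fx=6,fy=6,interpolation=cv2.INTER_NEAREST))
cv2.imwrite('pics/tip3.png',np.hstack(o))
E
```

```text
[0.46246509 0.27695968 0.24736983] [-2.44907231 -1.86338963  0.07578912]
321 83Traceback (most recent call last):
  File "<stdin>", line 6, in <module>
  File "h.py", line 21, in thin
    r=manip.trace(p,'rod')[0]['region']; v,u=np.nonzero(r)
      ~~~~~~~~~~~~~~~~~~~~^^^
IndexError: list index out of range
```

```bash
python3 - <<'E'
from ax import *
obs=[]
for c in ['scene','side']:
    for i in range(4):
        p=manip.capture(c)
        m=[q for q in manip.trace(p,'rod') if q['region'].sum()<900]
        if m: break
        m=[q for q in manip.trace(p,'rod_tip') if q['region'].sum()<900]
        if m: break
    if not m: print('none',c); continue
    r=m[0]['region']; v,u=np.nonzero(r); rows=np.unique(v); cc=np.array([u[v==k].mean() for k in rows]); w=[(v==k).sum() for k in rows]
    print(c,[(int(a),int(b),float(q)) for a,b,q in zip(rows,w,cc)][-36:])
    k=(rows>rows.max()-28)&(rows<rows.max()-1); obs.append(plane(p,rows[k],cc[k]))
    e=(np.polyval(np.polyfit(rows[k],cc[k],1),rows.max()),rows.max()+1); print(e,ray(p,*e,.0935))
f=axis(obs); print([(z,np.round(f(z),4)) for z in (.247,.16,.093)])
E
```

```text
scene [(108, 8, 356.5), (109, 8, 356.5), (110, 8, 356.5), (111, 7, 356.0), (112, 6, 355.5), (113, 6, 355.5), (114, 4, 355.5), (115, 5, 355.0), (116, 5, 355.0), (117, 5, 355.0), (118, 5, 355.0), (119, 4, 354.5), (120, 4, 354.5), (121, 4, 354.5), (122, 4, 354.5), (123, 5, 354.0), (124, 4, 353.5), (125, 4, 353.5), (126, 4, 353.5), (127, 4, 353.5), (128, 3, 353.0), (129, 3, 353.0), (130, 3, 353.0), (131, 3, 353.0), (132, 2, 352.5), (133, 2, 352.5), (134, 2, 352.5), (135, 3, 352.0), (136, 3, 352.0), (137, 3, 352.0), (138, 4, 351.5), (139, 4, 351.5), (140, 4, 351.5), (141, 4, 351.5), (142, 4, 351.5), (143, 2, 351.5)]
(np.float64(350.95470085470083), np.int64(144)) [0.4632314  0.27787269 0.0935    ]
side [(282, 7, 239.0), (283, 10, 237.5), (284, 10, 236.5), (285, 11, 236.0), (286, 11, 236.0), (287, 9, 236.0), (288, 9, 236.0), (289, 8, 236.5), (290, 8, 236.5), (291, 8, 236.5), (292, 8, 236.5), (293, 8, 236.5), (294, 8, 236.5), (295, 8, 236.5), (296, 8, 236.5), (297, 7, 237.0), (298, 8, 237.5), (299, 8, 237.5), (300, 7, 238.0), (301, 7, 238.0), (302, 7, 238.0), (303, 7, 238.0), (304, 7, 238.0), (305, 7, 238.0), (306, 6, 238.5), (307, 6, 238.5), (308, 6, 238.5), (309, 6, 238.5), (310, 6, 238.5), (311, 6, 238.5), (312, 7, 239.0), (313, 7, 239.0), (314, 7, 239.0), (315, 6, 239.5), (316, 5, 239.0), (317, 3, 239.0)]
(np.float64(239.5675213675213), np.int64(318)) [0.46094014 0.27886913 0.0935    ]
[(0.247, array([0.4651, 0.2778])), (0.16, array([0.4624, 0.2788])), (0.093, array([0.4603, 0.2795]))]
```

>>> drive_tool --motion '[{"offset":[0,-0.001,0],"rot":[-0.4,-1.45,0],"jaw":0.01},{"offset":[0,-0.001,0],"rot":[-0.4,-1.45,0],"jaw":0.01},{"offset":[0,-0.001,-0.01],"rot":[-0.4,-1.45,0],"jaw":0.01},{"offset":[0,-0.001,-0.02],"rot":[-0.4,-1.45,0],"jaw":0.01},{"offset":[0,-0.001,-0.027],"rot":[-0.4,-1.45,0],"jaw":0.01},{"offset":[0,-0.001,-0.034],"rot":[-0.4,-1.45,0],"jaw":0.01},{"offset":[0,-0.001,-0.041],"rot":[-0.4,-1.45,0],"jaw":0.01},{"offset":[0,-0.001,-0.045],"rot":[-0.4,-1.45,0],"jaw":0.01},{"offset":[0,-0.001,-0.045],"rot":[-0.4,-1.45,0],"jaw":0.01}]'

```text
t: 18.87
position: [0.4624, 0.276, 0.2022]
tool_rot: [-2.466, -1.876, 0.052]
ft_force: [0.1, 0.5, 0.1]
opening: 0.0205
```

>>> drive_tool --motion '[{"offset":[0,0,-0.008],"rot":[0,0,0],"jaw":0.01},{"offset":[0,0,-0.016],"rot":[0,0,0],"jaw":0.01},{"offset":[0,0,-0.024],"rot":[0,0,0],"jaw":0.01},{"offset":[0,0,-0.03],"rot":[0,0,0],"jaw":0.01},{"offset":[0,0,-0.033],"rot":[0,0,0],"jaw":0.01},{"offset":[0,0,-0.033],"rot":[0,0,0],"jaw":0.01}]'

```text
t: 19.37
position: [0.4623, 0.276, 0.1692]
tool_rot: [-2.466, -1.877, 0.052]
ft_force: [1.4, 0.1, -0.8]
opening: 0.0206
```

>>> drive_tool --motion '[{"offset":[0,0,-0.002],"rot":[0,0,0],"jaw":0.01},{"offset":[0,0,-0.004],"rot":[0,0,0],"jaw":0.01},{"offset":[0,0,-0.004],"rot":[0,0,0],"jaw":0.01}]'

```text
t: 19.62
position: [0.4626, 0.2761, 0.1659]
tool_rot: [-2.466, -1.877, 0.049]
ft_force: [0.3, 0.1, -1.4]
opening: 0.0206
```

>>> drive_tool --motion '[{"offset":[0,0,-0.002],"rot":[0,0,0],"jaw":0.01},{"offset":[0,0,-0.003],"rot":[0,0,0],"jaw":0.01},{"offset":[0,0,-0.003],"rot":[0,0,0],"jaw":0.01}]'

```text
t: 19.87
position: [0.4625, 0.2761, 0.1629]
tool_rot: [-2.466, -1.877, 0.05]
ft_force: [0.3, 0.5, -1.1]
opening: 0.0206
```

>>> drive_tool --motion '[{"offset":[0,0,-0.0015],"rot":[0,0,0],"jaw":0.01},{"offset":[0,0,-0.003],"rot":[0,0,0],"jaw":0.01},{"offset":[0,0,-0.003],"rot":[0,0,0],"jaw":0.01}]'

```text
t: 20.12
position: [0.4625, 0.2761, 0.1597]
tool_rot: [-2.466, -1.877, 0.05]
ft_force: [0.2, 0.2, -1.0]
opening: 0.0203
```

>>> drive_tool --motion '[{"offset":[0,0,-0.001],"rot":[0,0,0],"jaw":0.01},{"offset":[0,0,-0.002],"rot":[0,0,0],"jaw":0.01},{"offset":[0,0,-0.002],"rot":[0,0,0],"jaw":0.01}]'

```text
t: 20.37
position: [0.463, 0.2761, 0.1593]
tool_rot: [-2.467, -1.878, 0.047]
ft_force: [-1.5, -0.7, 10.6]
opening: 0.0208
```

>>> drive_tool --motion '[{"offset":[0,0,-0.001],"rot":[0,0,0],"jaw":0.01},{"offset":[0,0,-0.002],"rot":[0,0,0],"jaw":0.01},{"offset":[0,0,-0.002],"rot":[0,0,0],"jaw":0.01}]'

```text
t: 20.62
position: [0.4635, 0.2762, 0.1592]
tool_rot: [-2.468, -1.879, 0.042]
ft_force: [-3.6, -2.2, 22.9]
opening: 0.0207
```

The hole bottom is reached (23 N). I relieve the push, open and retreat upward.

>>> drive_tool --motion '[{"offset":[0,0,0.002],"rot":[0,0,0],"jaw":0.01},{"offset":[0,0,0.0035],"rot":[0,0,0],"jaw":0.01},{"offset":[0,0,0.0035],"rot":[0,0,0],"jaw":0.025},{"offset":[0,0,0.0035],"rot":[0,0,0],"jaw":0.04},{"offset":[0,0,0.0035],"rot":[0,0,0],"jaw":0.065},{"offset":[0,0,0.0035],"rot":[0,0,0],"jaw":0.065},{"offset":[0,0,0.0035],"rot":[0,0,0],"jaw":0.065},{"offset":[0,0,0.02],"rot":[0,0,0],"jaw":0.065},{"offset":[0,0,0.045],"rot":[0,0,0],"jaw":0.065},{"offset":[0,0,0.075],"rot":[0,0,0],"jaw":0.065},{"offset":[0,0,0.11],"rot":[-0.3,-1,0],"jaw":0.065},{"offset":[0,0,0.145],"rot":[-0.8,-2.9,0],"jaw":0.065},{"offset":[0,-0.02,0.17],"rot":[-0.8,-2.9,0],"jaw":0.065},{"offset":[0.005,-0.05,0.18],"rot":[-0.8,-2.9,0],"jaw":0.065},{"offset":[0.01,-0.08,0.18],"rot":[-0.8,-2.9,0],"jaw":0.065},{"offset":[0.01,-0.08,0.18],"rot":[-0.8,-2.9,0],"jaw":0.065}]'

```text
t: 21.95
position: [0.4734, 0.1926, 0.3368]
tool_rot: [2.502, 1.897, 0.001]
ft_force: [-0.4, -0.5, -0.0]
opening: 0.065
```

```bash
python3 - <<'E'
from ax import *
s=manip.observe();print(s['t'],s['position'],s['tool_rot'],s['ft_force'])
obs=[]
for c in ['scene','side']:
    p=manip.capture(c); save(p,'r_'+c)
    for q in manip.trace(p,'rod'):
        v,u=np.nonzero(q['region']); print(c,q['score'],len(u),u.min(),u.max(),v.min(),v.max())
    l=line(p,'rod'); obs.append(l); 
f=axis(obs); print([(z,np.round(f(z),4)) for z in (.06,.117,.185)])
p=manip.capture('wrist'); save(p,'w3'); np.save('w3.npy',p,allow_pickle=True)
for t in ['rod','catches','bead0_center','pot_floor']:
    for r in manip.recognise(p,t): print(t,np.round(r['position'],3),r['score'])
a=cv2.resize(cv2.imread('pics/w3.png')[60:330,120:440],(480,405)); b=cv2.resize(cv2.imread('pics/r_side.png')[200:360,190:318],(320,400))
cv2.imwrite('pics/r.png',np.hstack([a[:400],b]))
E
```

```text
21.95 [0.4733814  0.19263866 0.33675859] [2.50174664e+00 1.89697262e+00 1.17748572e-03] [-0.44032671 -0.49915642 -0.04752196]
scene 0.82 246 348 357 116 155
side 0.82 481 230 242 284 331
side 0.24 2834 212 292 239 305
[(0.06, array([0.4649, 0.2784])), (0.117, array([0.4665, 0.2756])), (0.185, array([0.4684, 0.2723]))]
rod [0.464 0.269 0.177] 0.62
rod [0.487 0.127 0.017] 0.31
catches [0.496 0.121 0.086] 0.79
bead0_center [0.468 0.112 0.039] 0.57
pot_floor [0.489 0.128 0.02 ] 0.68
```

View pics/r.png

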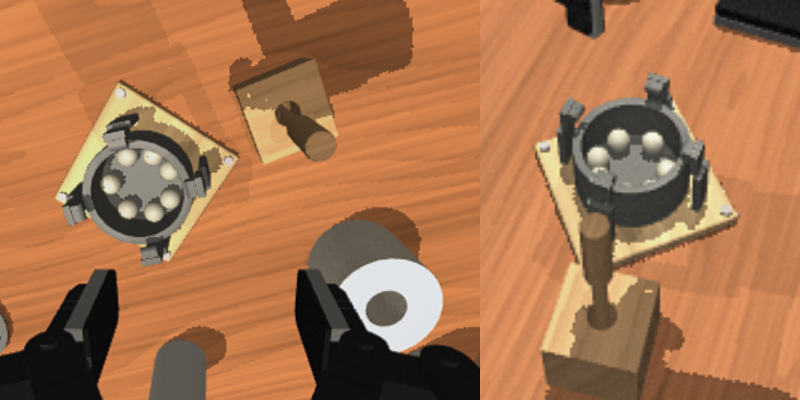

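The rod is back in the hole. The wrist view shows all seven beads lying in a ring along the pot wall, at crop (110-172, 157-213). Next is the cover.

>>> drive_tool --motion '[{"offset":[0.005,-0.015,0],"rot":[0,0,0],"jaw":0.065},{"offset":[0.015,-0.04,0],"rot":[0,0,0],"jaw":0.065},{"offset":[0.025,-0.07,0],"rot":[0,0,0],"jaw":0.065},{"offset":[0.035,-0.1,0],"rot":[0,0,0],"jaw":0.065},{"offset":[0.046,-0.13,0],"rot":[0,0,0],"jaw":0.065},{"offset":[0.057,-0.16,0],"rot":[0,0,0],"jaw":0.065},{"offset":[0.068,-0.19,0],"rot":[0,0,0],"jaw":0.065},{"offset":[0.078,-0.22,-0.01],"rot":[0,0,0],"jaw":0.065},{"offset":[0.089,-0.25,-0.025],"rot":[0,0,0],"jaw":0.065},{"offset":[0.1,-0.28,-0.045],"rot":[0,0,0],"jaw":0.065},{"offset":[0.11,-0.31,-0.06],"rot":[0,0,0],"jaw":0.065},{"offset":[0.118,-0.335,-0.075],"rot":[0,0,0],"jaw":0.065},{"offset":[0.122,-0.343,-0.077],"rot":[0,0,0],"jaw":0.065},{"offset":[0.122,-0.343,-0.077],"rot":[0,0,0],"jaw":0.065},{"offset":[0.122,-0.343,-0.077],"rot":[0,0,0],"jaw":0.065}]'

```text
t: 23.75
position: [0.5947, -0.1463, 0.2595]
tool_rot: [2.5, 1.903, 0.001]
ft_force: [-0.8, 0.7, 1.0]
opening: 0.0652
```

```bash
python3 - <<'E'
from h import *
from scipy.optimize import minimize
s=manip.observe();print(s['position'],s['tool_rot'])
p=manip.capture('wrist'); save(p,'w4')
for t in ['cover','cover_knob']:
    for q,r in zip(manip.trace(p,t),manip.recognise(p,t)):
        v,u=np.nonzero(q['region']); print(t,round(q['score'],2),len(u),u.min(),u.max(),v.min(),v.max(),np.round(r['position'],3),r['score'])
q=[x for x in manip.trace(p,'cover')][0]['region'].astype(np.uint8)
def model(c,fill=1):
    m=np.zeros_like(q)
    for r,z0,z1 in [(.054,.011,.006),(.015,.011,.045)]:
        pts=np.array([proj(p,[c[0]+r*np.cos(a),c[1]+r*np.sin(a),z]) for z in (z0,z1) for a in np.linspace(0,6.28,48)])
        cv2.fillConvexPoly(m,cv2.convexHull(np.round(pts*16).astype(np.int32)),1,shift=4)
    return m
q=cv2.morphologyEx(q,cv2.MORPH_CLOSE,np.ones((7,7)))
J=lambda c:-(model(c)&q).sum()/((model(c)|q).sum())
best=min(((J((x,y)),x,y) for x in np.arange(.605,.65,.003) for y in np.arange(-.18,-.13,.003)))
R=minimize(J,best[1:],method='Nelder-Mead',options=dict(initial_simplex=[best[1:],(best[1]+.003,best[2]),(best[1],best[2]+.003)],xatol=1e-4)); print(best,R.x,R.fun)
im=cv2.imread('pics/w4.png')
for r,z in [(.054,.011),(.015,.045)]:
    pts=np.array([proj(p,[R.x[0]+r*np.cos(a),R.x[1]+r*np.sin(a),z]) for a in np.linspace(0,6.28,48)]); cv2.polylines(im,[np.round(pts).astype(np.int32)],True,(0,0,255),1)
cv2.imwrite('pics/w4o.png',cv2.resize(im,None,fx=1.5,fy=1.5))
ps=manip.capture('side'); print('organiser', [ray(ps,u,v,0) for u,v in [(190,188),(235,130),(143,178)]])
E
```

```text
[ 0.59468446 -0.14634873  0.25947567] [2.49990914e+00 1.90258654e+00 6.15886165e-04]
cover 0.81 3633 0 50 52 142 [ 0.624 -0.159  0.01 ] 0.86
cover 0.59 4638 216 294 145 219 [ 0.447 -0.409  0.006] 0.65
cover_knob 0.85 3467 0 48 54 141 [ 0.622 -0.156  0.012] 0.84
cover_knob 0.84 4602 216 294 145 220 [ 0.34  -0.368  0.009] 0.68
(np.float64(0.0), np.float64(0.605), np.float64(-0.18)) [ 0.605 -0.18 ] 0.0
organiser [array([ 0.78159231, -0.10417893,  0.        ]), array([ 0.77678184, -0.44180047,  0.        ]), array([ 0.94098851, -0.09650124,  0.        ])]
```

View pics/w4o.png

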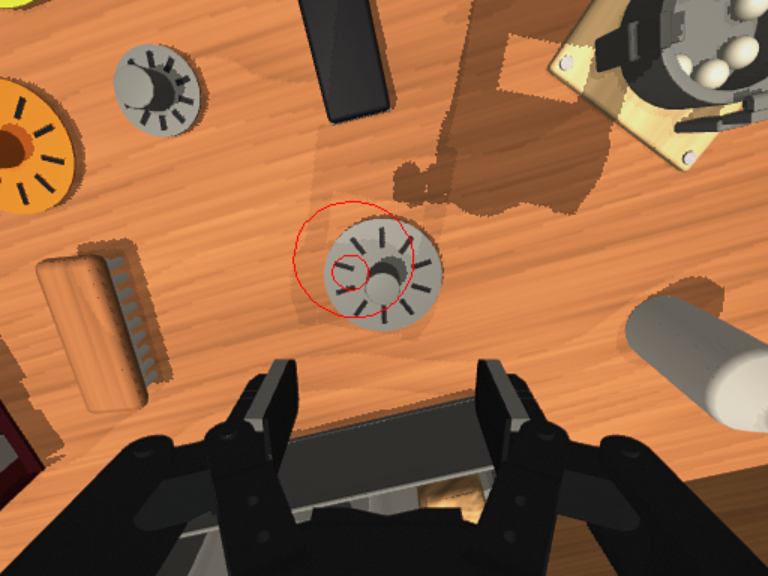

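The fit took the orange disc's mask by mistake. The grey cover is the disc at (384,272) in the 1.5x view, with its knob top at (383,288). I redo the fit with that mask.

```bash
cat > cov.py <<'E'
from h import *
from scipy.optimize import minimize
def fit(p,q,guess,z0=0.):
    q=cv2.morphologyEx(q.astype(np.uint8),cv2.MORPH_CLOSE,np.ones((7,7)))
    def model(c):
        m=np.zeros_like(q)
        for r,a0,a1 in [(.054,.011,.006),(.015,.011,.045)]:
            pts=np.array([proj(p,[c[0]+r*np.cos(a),c[1]+r*np.sin(a),z+z0]) for z in (a0,a1) for a in np.linspace(0,6.28,48)])
            cv2.fillConvexPoly(m,cv2.convexHull(np.round(pts*16).astype(np.int32)),1,shift=4)
        return m
    J=lambda c:-(model(c)&q).sum()/((model(c)|q).sum())
    g=np.array(guess); R=minimize(J,g,method='Nelder-Mead',options=dict(initial_simplex=[g,g+[.006,0],g+[0,.006]],xatol=1e-4)); return R.x,R.fun
E
python3 - <<'E'
from cov import *
p=manip.capture('wrist')
print('disc',ray(p,384/1.5,272/1.5,.011),'knob',ray(p,383/1.5,288/1.5,.045))
for q in manip.trace(p,'cover'):
    v,u=np.nonzero(q['region'])
    if abs(u.mean()-256)<15: print(fit(p,q['region'],ray(p,256,181,.011)[:2]))
E
```

```text
disc [ 0.62233614 -0.15585971  0.011     ] knob [ 0.6256937  -0.15746229  0.045     ]
(array([ 0.52437798, -0.07435763]), np.float64(0.0))cov.py:11: RuntimeWarning: overflow encountered in scalar negative
  J=lambda c:-(model(c)&q).sum()/((model(c)|q).sum())
```

```bash
sed -i 's/J=lambda c:.*/J=lambda c:-float((model(c)\&q).sum())\/float((model(c)|q).sum())/' cov.py; python3 - <<'E'
from cov import *
p=manip.capture('wrist')
for q in manip.trace(p,'cover'):
    v,u=np.nonzero(q['region'])
    if abs(u.mean()-256)<15: print(fit(p,q['region'],ray(p,256,181,.011)[:2]))
E
```

```text
(array([ 0.62628898, -0.15884173]), np.float64(-0.9580463368816531))
```

>>> drive_tool --motion '[{"offset":[0.015,-0.006,-0.01],"rot":[0,0,0],"jaw":0.065},{"offset":[0.03,-0.0115,-0.03],"rot":[0,0,0],"jaw":0.065},{"offset":[0.03,-0.0115,-0.06],"rot":[0,0,0],"jaw":0.065},{"offset":[0.03,-0.0115,-0.09],"rot":[0,0,0],"jaw":0.065},{"offset":[0.03,-0.0115,-0.12],"rot":[0,0,0],"jaw":0.065},{"offset":[0.03,-0.0115,-0.15],"rot":[0,0,0],"jaw":0.065},{"offset":[0.03,-0.0115,-0.165],"rot":[0,0,0],"jaw":0.065},{"offset":[0.03,-0.0115,-0.17],"rot":[0,0,0],"jaw":0.065},{"offset":[0.03,-0.0115,-0.17],"rot":[0,0,0],"jaw":0.065},{"offset":[0.03,-0.0115,-0.17],"rot":[0,0,0],"jaw":0.065}]'

```text
t: 25.13
position: [0.6251, -0.1587, 0.0901]
tool_rot: [2.499, 1.902, 0.001]
ft_force: [0.6, 0.0, 0.6]
opening: 0.0652
```

```bash
python3 - <<'E'
from cov import *
s=manip.observe();print(s['position'],s['tool_rot'])
p=manip.capture('wrist')
for q in manip.trace(p,'cover'):
    v,u=np.nonzero(q['region']); print(len(u),u.min(),u.max(),v.min(),v.max(),fit(p,q['region'],(.625,-.158)))
for q in manip.recognise(p,'cover_knob'): print(q['position'],q['score'])
for n in('scene','side'):
    p=manip.capture(n)
    for q in manip.trace(p,'cover'):
        r=fit(p,q['region'],(.625,-.158))
        if r[1]<-.5: print(n,r)
E
```

```text
[ 0.62513677 -0.15866432  0.09011671] [2.49882162e+00 1.90158096e+00 1.24451250e-03]
14247 188 328 140 269 (array([ 0.62669537, -0.15828601]), np.float64(-0.9720895318684318))
[0.6178, -0.1551, 0.0106] 0.63
scene (array([ 0.62640634, -0.15633722]), np.float64(-0.8888018794048551))
side (array([ 0.6287251 , -0.16141309]), np.float64(-0.9048239895697523))
```

>>> drive_tool --motion '[{"offset":[0.0013,0,-0.015],"rot":[0,0,0],"jaw":0.065},{"offset":[0.0013,0,-0.03],"rot":[0,0,0],"jaw":0.065},{"offset":[0.0013,0,-0.045],"rot":[0,0,0],"jaw":0.065},{"offset":[0.0013,0,-0.053],"rot":[0,0,0],"jaw":0.065},{"offset":[0.0013,0,-0.054],"rot":[0,0,0],"jaw":0.065},{"offset":[0.0013,0,-0.054],"rot":[0,0,0],"jaw":0.045},{"offset":[0.0013,0,-0.054],"rot":[0,0,0],"jaw":0.035},{"offset":[0.0013,0,-0.054],"rot":[0,0,0],"jaw":0.02},{"offset":[0.0013,0,-0.054],"rot":[0,0,0],"jaw":0.015},{"offset":[0.0013,0,-0.054],"rot":[0,0,0],"jaw":0.015},{"offset":[0.0013,0,-0.054],"rot":[0,0,0],"jaw":0.015},{"offset":[0.0013,0,-0.054],"rot":[0,0,0],"jaw":0.015}]'

```text
t: 26.48
position: [0.6265, -0.1587, 0.0363]
tool_rot: [2.498, 1.901, 0.002]
ft_force: [-0.9, 0.2, 6.2]
opening: 0.0284
```

>>> drive_tool --motion '[{"offset":[0,0,0.005],"rot":[0,0,0],"jaw":0.015},{"offset":[0,0,0.02],"rot":[0,0,0],"jaw":0.015},{"offset":[0,0,0.045],"rot":[0,0,0],"jaw":0.015},{"offset":[0,0,0.075],"rot":[0,0,0],"jaw":0.015},{"offset":[0,0,0.105],"rot":[0,0,0],"jaw":0.015},{"offset":[0,0,0.12],"rot":[0,0,0],"jaw":0.015},{"offset":[0,0,0.12],"rot":[0,0,0],"jaw":0.015}]'

```text
t: 27.07
position: [0.6271, -0.1589, 0.1593]
tool_rot: [2.495, 1.899, 0.005]
ft_force: [-0.3, 0.2, 0.0]
opening: 0.0286
```

```bash
python3 - <<'E'
from cov import *
s=manip.observe();P=s['position'];print(P,s['tool_rot'],s['opening'],s['ft_force'],s['moment'])
p=manip.capture('wrist'); np.save('w5.npy',p,allow_pickle=True)
for q in manip.trace(p,'cover'):
    v,u=np.nonzero(q['region']); print(len(u),u.min(),u.max(),v.min(),v.max())
    if q['region'].sum()>8000: print([ (z,fit(p,q['region'],P[:2],P[2]-z)) for z in (.032,.035,.038)])
E
```

```text
[ 0.62705619 -0.15887245  0.15934303] [2.49486781 1.89876946 0.00530426] 0.02862695285600538 [-0.25186077  0.16705306  0.03469651] [-0.03162074 -0.00197658 -0.01060117]
19064 166 349 153 316
[(0.032, (array([ 0.6269601 , -0.15839444]), np.float64(-0.7560463087780509))), (0.035, (array([ 0.62731502, -0.15880067]), np.float64(-0.7821254255362783))), (0.038, (array([ 0.62797875, -0.1588512 ]), np.float64(-0.8062616505677004)))]
1867 474 511 198 267
```

```bash
python3 - <<'E'
from cov import *
for f in ('w2','w3'):
    p=np.load(f+'.npy',allow_pickle=True).item(); im=p['image']; hsv=cv2.cvtColor(im,cv2.COLOR_RGB2HSV)
    x=proj(p,[.5,.121,.012]); 
    q=[proj(p,c+[.012]) for c in ([.4,.127],[.445,.125],[.5,.21])]
    print(f,[hsv[int(v),int(u)].tolist() for u,v in q])
    m=((hsv[...,0]>=17)&(hsv[...,0]<30)&(hsv[...,1]>60)&(hsv[...,2]>90)).astype(np.uint8)
    roi=np.zeros_like(m); cv2.circle(roi,(int(x[0]),int(x[1])),85,1,-1); m&=roi; m=cv2.morphologyEx(m,cv2.MORPH_OPEN,np.ones((2,2)))
    n,l,st,_=cv2.connectedComponentsWithStats(m); m=np.isin(l,[i for i in range(1,n) if st[i,4]>30])
    v,u=np.nonzero(m); W=np.array([ray(p,a,b,.012)[:2] for a,b in zip(u,v)],np.float32)
    for k in (0,):
        print(len(u),cv2.minAreaRect(W*1000))
E
```

```text
w2 [[17, 117, 181], [17, 118, 154], [17, 119, 214]]
2535 ((490.1566162109375, 159.78759765625), (184.41799926757812, 204.93814086914062), 41.13886642456055)
w3 [[17, 119, 195], [17, 117, 159], [18, 120, 221]]
2666 ((493.18292236328125, 153.0740203857422), (179.34776306152344, 189.2586669921875), 42.43614959716797)
```

```bash
python3 - <<'E'
from cov import *
for f in ('w2','w3'):
    p=np.load(f+'.npy',allow_pickle=True).item(); hsv=cv2.cvtColor(p['image'],cv2.COLOR_RGB2HSV)
    m=((hsv[...,0]>=15)&(hsv[...,0]<32)&(hsv[...,1]>50)&(hsv[...,1]<150)&(hsv[...,2]>80)).astype(np.uint8)
    roi=np.zeros_like(m); pts=np.array([proj(p,[.4995+a,.121+b,.012]) for a,b in ((.115,-.006),(.006,.112),(-.115,.006),(-.006,-.115))]); cv2.fillConvexPoly(roi,pts.astype(np.int32),1); m&=roi
    n,l,st,_=cv2.connectedComponentsWithStats(m); m=np.isin(l,[i for i in range(1,n) if st[i,4]>40])
    v,u=np.nonzero(m); W=np.array([ray(p,a,b,.012)[:2] for a,b in zip(u,v)],np.float32)
    print(f,len(u),cv2.minAreaRect(W*1000))
    # rim: fit annulus on grey
    g=cv2.cvtColor(p['image'],cv2.COLOR_RGB2GRAY).astype(float); s=hsv[...,1]
    ring=((s<45)&(g>75)&(g<170)).astype(float)
    A=np.linspace(0,6.28,180,endpoint=False)
    def J(c):
        t=0
        for r,sg in ((.0475,1),(.0495,1),(.0515,1),(.0565,-1),(.058,-1),(.043,-.5)):
            q=np.array([proj(p,[c[0]+r*np.cos(a),c[1]+r*np.sin(a),.066]) for a in A],np.float32)
            t+=sg*cv2.remap(ring.astype(np.float32),q[:,0].reshape(1,-1),q[:,1].reshape(1,-1),cv2.INTER_LINEAR).mean()
        return t
    print(max((J((x,y)),x,y) for x in np.arange(.493,.507,.001) for y in np.arange(.114,.128,.001)))
E
```

```text
w2 2459 ((498.97857666015625, 120.12525177001953), (148.48031616210938, 149.91856384277344), 42.261234283447266)
(np.float32(2.4401612), np.float64(0.499), np.float64(0.12000000000000001))
w3 2760 ((499.0870056152344, 120.01287841796875), (148.5229949951172, 149.2129364013672), 42.24016189575195)
(np.float32(2.5245848), np.float64(0.499), np.float64(0.12000000000000001))
```

The pot centre is confirmed at (0.499, 0.120), with the board measured at 149×149 mm. I carry the cover over at z = 0.18.

>>> drive_tool --motion '[{"offset":[-0.005,0.01,0.01],"rot":[0,0,0],"jaw":0.015},{"offset":[-0.015,0.03,0.02],"rot":[0,0,0],"jaw":0.015},{"offset":[-0.027,0.058,0.025],"rot":[0,0,0],"jaw":0.015},{"offset":[-0.04,0.087,0.025],"rot":[0,0,0],"jaw":0.015},{"offset":[-0.053,0.116,0.025],"rot":[0,0,0],"jaw":0.015},{"offset":[-0.067,0.145,0.025],"rot":[0,0,0],"jaw":0.015},{"offset":[-0.08,0.174,0.025],"rot":[0,0,0],"jaw":0.015},{"offset":[-0.093,0.203,0.025],"rot":[0,0,0],"jaw":0.015},{"offset":[-0.106,0.232,0.025],"rot":[0,0,0],"jaw":0.015},{"offset":[-0.118,0.257,0.025],"rot":[0,0,0],"jaw":0.015},{"offset":[-0.126,0.274,0.025],"rot":[0,0,0],"jaw":0.015},{"offset":[-0.128,0.279,0.02],"rot":[0,0,0],"jaw":0.015},{"offset":[-0.128,0.279,0.02],"rot":[0,0,0],"jaw":0.015},{"offset":[-0.128,0.279,0.02],"rot":[0,0,0],"jaw":0.015},{"offset":[-0.128,0.279,0.02],"rot":[0,0,0],"jaw":0.015}]'

```text
t: 28.42
position: [0.4982, 0.1198, 0.1747]
tool_rot: [-2.501, -1.901, 0.001]
ft_force: [-0.4, -0.4, -0.7]
opening: 0.0283
```

```bash
python3 - <<'E'
from cov import *
s=manip.observe();P=s['position'];print(P,s['tool_rot'],s['opening'],s['ft_force'])
for n in ('wrist','scene','side'):
    p=manip.capture(n)
    for q in manip.trace(p,'cover'):
        r=fit(p,q['region'],P[:2],P[2]-.036)
        if r[1]<-.4: print(n,q['region'].sum(),r)
    for q in manip.recognise(p,'cover'): print(n,q['position'],q['score'])
from scipy.spatial.transform import Rotation as R
print(R.from_rotvec(s['tool_rot']).as_matrix().round(3))
E
```

```text
[0.49819489 0.11980112 0.17470612] [-2.50070709e+00 -1.90134419e+00  9.87461537e-04] 0.028324580333997432 [-0.35112204 -0.3944305  -0.70081498]
wrist 19061 (array([0.4986715 , 0.11984872]), np.float64(-0.7889114322388306))
wrist [0.4867, 0.1258, 0.1502] 0.83
scene 746 (array([0.49906281, 0.12054086]), np.float64(-0.8368421052631579))
scene [0.4506, -0.4274, 0.0119] 0.62
scene [0.5121, 0.1083, 0.1515] 0.56
side 1184 (array([0.50146369, 0.11699118]), np.float64(-0.7170474516695958))
side [0.2951, -0.349, 0.0077] 0.95
side [0.4199, -0.4145, 0.0118] 0.74
side [0.4819, 0.1334, 0.149] 0.69
side [0.6474, 0.3423, 0.0984] 0.31
[[ 0.267  0.964 -0.001]
 [ 0.964 -0.267 -0.   ]
 [-0.    -0.001 -1.   ]]
```

>>> drive_tool --motion '[{"offset":[0.0005,0,-0.01],"rot":[0,0,0],"jaw":0.015},{"offset":[0.0005,0,-0.025],"rot":[0,0,0],"jaw":0.015},{"offset":[0.0005,0,-0.04],"rot":[0,0,0],"jaw":0.015},{"offset":[0.0005,0,-0.05],"rot":[0,0,0],"jaw":0.015},{"offset":[0.0005,0,-0.055],"rot":[0,0,0],"jaw":0.015},{"offset":[0.0005,0,-0.055],"rot":[0,0,0],"jaw":0.015}]'

```text
t: 29.37
position: [0.4985, 0.1205, 0.1195]
tool_rot: [-2.5, -1.902, 0.001]
ft_force: [-0.4, 0.1, -0.6]
opening: 0.0284
```

>>> drive_tool --motion '[{"offset":[0,0,-0.002],"rot":[0,0,0],"jaw":0.015},{"offset":[0,0,-0.004],"rot":[0,0,0],"jaw":0.015},{"offset":[0,0,-0.006],"rot":[0,0,0],"jaw":0.015},{"offset":[0,0,-0.006],"rot":[0,0,0],"jaw":0.015}]'

```text
t: 29.7
position: [0.4997, 0.1203, 0.1154]
tool_rot: [2.498, 1.901, 0.005]
ft_force: [0.4, -2.1, 5.4]
opening: 0.0285
```

>>> drive_tool --motion '[{"offset":[0,0,-0.001],"rot":[0,0,0],"jaw":0.015},{"offset":[0,0,-0.002],"rot":[0,0,0],"jaw":0.015},{"offset":[0,0,-0.003],"rot":[0,0,0],"jaw":0.015},{"offset":[0,0,-0.003],"rot":[0,0,0],"jaw":0.015}]'

```text
t: 30.03
position: [0.4998, 0.1204, 0.1126]
tool_rot: [2.498, 1.9, 0.006]
ft_force: [1.6, -1.9, 5.0]
opening: 0.0283
```

>>> drive_tool --motion '[{"offset":[0,0,-0.001],"rot":[0,0,0],"jaw":0.015},{"offset":[0,0,-0.002],"rot":[0,0,0],"jaw":0.015},{"offset":[0,0,-0.003],"rot":[0,0,0],"jaw":0.015},{"offset":[0,0,-0.003],"rot":[0,0,0],"jaw":0.015}]'

```text
t: 30.37
position: [0.4994, 0.1204, 0.109]
tool_rot: [2.498, 1.901, 0.004]
ft_force: [2.8, -1.8, 1.4]
opening: 0.0285
```

>>> drive_tool --motion '[{"offset":[0,0,-0.001],"rot":[0,0,0],"jaw":0.015},{"offset":[0,0,-0.002],"rot":[0,0,0],"jaw":0.015},{"offset":[0,0,-0.003],"rot":[0,0,0],"jaw":0.015},{"offset":[0,0,-0.003],"rot":[0,0,0],"jaw":0.015}]'

```text
t: 30.7
position: [0.4976, 0.1205, 0.1038]
tool_rot: [-2.499, -1.902, 0.004]
ft_force: [2.2, -0.8, -13.4]
opening: 0.0281
```

>>> drive_tool --motion '[{"offset":[0,0,-0.001],"rot":[0,0,0],"jaw":0.015},{"offset":[0,0,-0.002],"rot":[0,0,0],"jaw":0.015},{"offset":[0,0,-0.003],"rot":[0,0,0],"jaw":0.015},{"offset":[0,0,-0.003],"rot":[0,0,0],"jaw":0.015}]'

```text
t: 31.03
position: [0.4984, 0.1208, 0.1024]
tool_rot: [-2.5, -1.903, -0.001]
ft_force: [-0.2, -0.8, -1.8]
opening: 0.0283
```

The catches snapped: they drew the cover down with 13 N. TCP z 0.1024 matches the home height. Now I press.

>>> drive_tool --motion '[{"offset":[0,0,-0.001],"rot":[0,0,0],"jaw":0.015},{"offset":[0,0,-0.002],"rot":[0,0,0],"jaw":0.015},{"offset":[0,0,-0.002],"rot":[0,0,0],"jaw":0.015},{"offset":[0,0,-0.002],"rot":[0,0,0],"jaw":0.015}]'

```text
t: 31.37
position: [0.4986, 0.1207, 0.1021]
tool_rot: [2.499, 1.902, 0.003]
ft_force: [-6.1, -0.5, 18.4]
opening: 0.0284
```

>>> drive_tool --motion '[{"offset":[-0.0005,0,0.0003],"rot":[0,0,0],"jaw":0.015},{"offset":[-0.0005,0,0.0003],"rot":[0,0,0],"jaw":0.015},{"offset":[-0.0005,0,0.0003],"rot":[0,0,0],"jaw":0.015},{"offset":[-0.0005,0,0.0003],"rot":[0,0,0],"jaw":0.015}]'

```text
t: 31.7
position: [0.4985, 0.1207, 0.1021]
tool_rot: [2.498, 1.902, 0.004]
ft_force: [-3.3, -0.0, 14.4]
opening: 0.0285
```

```bash
python3 - <<'E'
from ax import *
from cov import fit
obs=[]
for n in ('scene','side'):
    p=manip.capture(n)
    l=line(p,'rod'); print(n,l and l[2:]); obs.append(l)
    for t in ('cover','small_cover','bead0_center'):
        for q in manip.recognise(p,t): print(n,t,q['position'],round(q['score'],2))
    for q in manip.trace(p,'cover'):
        v,u=np.nonzero(q['region']); T=proj(p,[.499,.12,.075])
        if abs(u.mean()-T[0])+abs(v.mean()-T[1])<30: print([(z,fit(p,q['region'],(.499,.12),z)) for z in (.06,.066,.072)])
if all(obs): f=axis(obs); print('rod',[(z,np.round(f(z),4)) for z in (.06,.185)])
for i in range(4):
    s=manip.observe();print(s['t'],s['position'],s['ft_force'],s['moment']); manip.capture('wrist')
E
```

```text
scene (266, 0.73, (np.int64(349), np.int64(359), np.int64(116), np.int64(156)))
scene cover [0.4485, -0.4273, 0.0087] 0.78
scene cover [0.3051, -0.3593, 0.0117] 0.77
scene cover [0.5132, 0.1111, 0.076] 0.61
scene small_cover [0.4409, -0.2901, 0.0132] 0.94
scene bead0_center [0.4466, -0.143, 0.0289] 0.49
[(0.06, (array([0.49172687, 0.12906995]), np.float64(-0.7267637178051511))), (0.066, (array([0.49958374, 0.12376245]), np.float64(-0.712403951701427))), (0.072, (array([0.50507507, 0.11753101]), np.float64(-0.7031419284940412)))]
side (421, 0.95, (np.int64(230), np.int64(242), np.int64(284), np.int64(330)))
side cover [0.2954, -0.3513, 0.0076] 0.9
side cover [0.484, 0.1379, 0.0736] 0.67
[(0.06, (array([0.50146812, 0.11581902]), np.float64(-0.6821952776005106))), (0.066, (array([0.50062689, 0.11922043]), np.float64(-0.6668746101060512))), (0.072, (array([0.49825586, 0.12246387]), np.float64(-0.6598765432098765)))]
rod [(0.06, array([0.4641, 0.28  ])), (0.185, array([0.4646, 0.279 ]))]
32.3 [0.49849434 0.12074364 0.1021458 ] [-2.95882858 -0.57906332 14.19819689] [-0.00361183  0.60517397 -0.0152743 ]
32.35 [0.49847436 0.12074295 0.10214398] [-3.40354016 -0.52126881 13.68599338] [-0.03805191  0.62028451  0.02247808]
32.4 [0.49851704 0.12073823 0.10217056] [-3.87078446 -0.26308919 13.72330153] [-0.00888106  0.55841866  0.01407586]
32.45 [0.49851279 0.12074318 0.10217705] [-4.13250275  0.06958484 14.18761592] [-0.02451258  0.5830392   0.04576941]
```

The rod is upright in the stand and the small cover is unmoved. The "bead" at (0.447, -0.143) is the eraser's location, so a false report. I trim the push slightly and hand in.

>>> drive_tool --motion '[{"offset":[0,0,-0.0002],"rot":[0,0,0],"jaw":0.015},{"offset":[0,0,-0.0002],"rot":[0,0,0],"jaw":0.015},{"offset":[0,0,-0.0002],"rot":[0,0,0],"jaw":0.015},{"offset":[0,0,-0.0002],"rot":[0,0,0],"jaw":0.015}]'

```text
t: 32.83
position: [0.4985, 0.1207, 0.1022]
tool_rot: [2.498, 1.902, 0.004]
ft_force: [-4.4, 0.0, 15.7]
opening: 0.0283
```

```bash
python3 -c "
from workcell import manip
s=manip.observe();print(s['t'],s['position'],s['ft_force'])
print(manip.hand_in())"
```

```text
32.8333 [0.49854155 0.12072141 0.10215761] [-4.42063669e+00  1.14430874e-04  1.57049281e+01]
the job is handed in; nothing more can be done
None
```

The job is handed in at 32.8 s of the 72 s allowed, with the rod stirred and returned, the cover on the pot, and the gripper still pressing its knob. `hand_in()` gives no verdict.

- **Stirring:** I made about 3 rounds at a radius of 25–30 mm with the tip just above the pot floor. Side forces reached about 12 N. Afterwards the wrist picture showed all seven beads in the pot.
- **Rod:** It tilted about 4.5° in the grip while stirring, so I corrected that before putting it back. It touched the bottom of the hole, and the last check has it standing upright in the stand.
- **Cover:** The larger grey cover snapped in. The catches pulled it down with 13 N, and the grasp point stopped at z = 0.102 m, the expected fully-home height. The last reading was 15.7 N downward on the knob, with a 4 N sideways force.

**Checks that disagreed or were weak:**
- The push before the snap read only about 5 N, not the 10–20 N described. I read it only at the end of each step, so the peak was probably missed.
- The camera fits of the seated cover were poor because the gripper hid part of it, so that it is home rests on the height and the force.
- The last bead search reported one bead at (0.447, -0.143). That is where the eraser lies, so I took it as a false report.
- The last detections show the small cover where it was. I did not check the other bystanders one by one.

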